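Press the label holder home in its shelf clip

ROBOT

A 7-joint arm with a two-finger parallel gripper is mounted at the origin on the work surface. World frame = base frame: x ahead of the robot, y to its left, z up, the work surface at z = 0. Lengths are in mm, angles in degrees, forces in N, time in s.
With the tool pointing down it reaches from about 400 to 850 mm from the base axis. Payload 4.5 kg.
Tool frame: the origin (TCP) lies midway between the tips of the shut fingers; the grasp point (between the pads) lies 19 mm behind it; z points along the fingers, y is the direction in which the jaws open and shut (so a half turn about z gives the same grasp; the last joint's range is limited). The gripper opens to 85 mm and grips with 20 to 120 N. Pads are 22 mm wide; open, the fingers measure 114 mm over their backs; the gripper's body (76 mm by 85 mm) begins 54 mm behind the grasp point. The pads swing forward as they close: fully open they stand 13 mm farther back than shut.
Start: joints at [76.02, 39.483, -11.15, 89.685, 9.013, 51.709, -12.324], TCP at [171.429, -601.054, 231.317] pointing down, gripper open.
Joint ranges: [-172.22, 172.22], [-26.19, 119.32], [-84.43, 86.54], [7.71, 146.69], [-57.33, 237.33], [2.42, 119.75], [-152.13, 152.13]. Speed limits (degrees/s): [147.25, 147.25, 180, 180, 180, 180, 180].

INTERFACE

Orientations are given as a 3x3 rotation matrix whose columns are the frame's x, y, z axes.
In Python, from bench import status, capture, get_calibration, order gives the robot as it stands.
- The arm moves only by the tool carry_out, never from a script. Its argument "targets" is a list of rows, each an object of numbers: "gripper": the closure, from 0 (fully open) to 1 (shut); "dx", "dy", "dz": the shift along the world's x, y, z in cm; "yaw": the turn about the world's z in degrees. A call has 1 to 12 rows; each row is the pose to reach, as a shift and turn from the pose measured when the call began; what a row does not reach only later rows make up. A row lasts 1/12 s, in which the tool goes at most 41.7 mm and 7.16 degrees, less where a joint would pass 70% of its speed; a pose out of reach is approached as far as the arm can. A call with a gripper value outside its range is refused whole. The fingers move at their own pace and stop on an object; the grip force is fixed at half the most. Time passes only in rows, so rows that repeat a pose let the fingers close. It gives the time, the measured TCP pose, the force and the opening at its end, in the units of the state.
- status.state(): the state, without advancing time (a new reading comes with each control period).
- capture(name): name is "side" or "top" or "wrist"; returns the picture (480x640x3 uint8, red, green, blue); there is no depth.
- get_calibration(name): a dict with "fx", "fy", "cx", "cy" (pixels), "origin" and "orientation" of the camera in the world; the wrist camera has in their place "T_tool_cam" (4x4, takes a point from camera to tool coordinates, whose origin is the TCP and whose axes are the flange's). Camera axes: x right, y down, z forward; pixel columns grow to the right and rows downward; lengths in mm; the calibration is good to about 2 mm. The wrist camera is an equidistant fisheye: a pixel r from the principal point sees the ray r / f radians off the axis. A picture is of the moment at which its call begins: read the wrist's pose just before it. get_calibration takes no time and is no camera call.
- order.close_job(): hands the job in, once; it reports no verdict.
The state is a dict: "t": time; "joints": joint angles; "joint_velocities": joint speeds; "joint_torque": joint torques, N m; "eef_pos": TCP position; "tcp_rot": TCP orientation; "contact_force": force on the tool from outside, world axes, zero at the start; "wrist_torque": the same for the moment, N m; "opening": finger opening in mm.
Only numpy, scipy, OpenCV 4.12 (cv2) and the standard library are available. Lean on these libraries where they do the work, as an engineer would, in place of code of your own. Each camera call takes 0.05 s, during which the arm holds its last target.

TASK

One spring clip on the sloping front of the small birch shelf has no label holder yet: pick up the loose one from the counter, lean it back on the slope with its card facing out and its tongue at the mouth of that empty clip, centred on it, and push it down behind the spring lip until it is fully home on the clip's ledge. Finish holding it there, still pressed firmly home in the gripper, so that I can drive its screw from behind. Leave the slide tray, film cutter, weight and jar where they are.

Things in the scene. Friction and masses are not known exactly. Their poses are not given: they have to be found in the camera images.
- holder: the loose label holder: flat aluminium plate lying on its back on the counter, 90 g. Origin: centre of the flat back. x runs from tongue to top edge, z out of the card side. Card frame: x -11 to +31 mm, 64 mm wide (y), side rims 9 mm thick, 6 mm in the middle, with a white card. Tongue, the lower edge: x -31 to -11 mm, 56 mm wide, 4 mm thick, its end rounded
- holder_foot (a point): middle of the end edge of the holder's tongue, on the plane of its back (31 mm towards -x from the holder's origin)
- holder_grip (a point): centre of the holder's card frame, halfway up its 9 mm thick side edges (42 mm long, 64 mm apart): a good place to grip across, along the holder's y
- riser: birch riser shelf fixed on the counter, 400 mm wide, top 96 mm high. Its front is one flat face towards the robot, sloping back at 35 degrees from level, from 48 to 97 mm high. Origin: on the counter, 60 mm behind (+x, to its back) the line of the clips' feet. Three clips on the slope, at y = -115, 0 and 115 mm; which one is empty changes
- ledge: fixed steel foot of the empty clip: a ledge 62 mm wide standing 10 mm out of the slope. Origin: middle of the corner line of ledge and slope, 55 mm above the counter. x points straight up the slope (35 degrees, away from the robot), y along the shelf, z out of the slope. With the holder home, its foot point is at this origin and its axes match these
- lip (a joint): opening angle (rad) of the empty clip's spring lip, a steel leaf 58 mm wide: 0 at rest, about 0.13 with the 4 mm tongue behind it. Pushing the tongue past the bead takes some 4 to 9 N along the slope, easing to 1 to 6 N behind it; the force climbs again once the tongue stands on the ledge. A push of 10 to 20 N in all is a firm press
- filled_a: one of the two clips that already hold a label holder (fixed, same shape, pressed home). Origin: middle of the line where its ledge meets the slope
- filled_b: the other clip that already holds a label holder (fixed). Origin as for filled_a
- tray: yellow plastic slide tray with slides, 62 x 235 mm and 50 mm high, loose on top of the riser shelf behind the clips; a bystander. Origin: centre of its underside
- cutter: film cutter: grey base plate 85 x 150 mm with a steel bridge and a ribbed black knob, 73 mm high, loose on the counter to the left; a bystander. Origin: centre of its underside
- weight: steel edge weight, a bar 45 x 160 mm and 24 mm high with a small knob (49 mm high in all), on the counter to the right; a bystander. Origin: centre of its underside
- jar: squat white ceramic jar with cork-lined lid, 90 mm across and 84 mm high, on the counter to the right; a bystander. Origin: centre of its underside
- clip_mouth (a point): middle of the empty clip's mouth on the slope, 17 mm up the slope from the ledge. There the lip's flared edge stands about 6.5 mm off the slope; it narrows to 2.8 mm at the lip's rolled bead, 7 mm above the ledge
There are look-alikes about, which are no part of the job. Several things look just like the holder: the one meant starts farthest to the robot's right.

How it is judged:
By the outcome, as a careful person would: the job done as asked, in the order asked, and still so for the second after the job is handed in, while the arm keeps its last pose, push and grip.
It also fails if it takes over 43 s, if anything falls off the work surface, if the arm or the gripper's body presses on something with over 40 N, if the wrist force passes 120 N, or if a joint passes its speed limit or range.

## Working session

There is one attempt and no reset: what is moved stays moved. The work goes in short steps, Python scripts to look and compute and a tool call to move; the robot and the scene stay as the last step left them, time stands still between calls to the robot, and variables do not carry over. Pictures are saved under pics/ and viewed, and the job is handed in when it is done.

Besides the shell and the picture viewer there is one more tool, called after "Call:" by a JSON object that holds its "method" and its "body". carry_out: Moves the arm, as the interface text tells. Its arguments: {"type":"object","properties":{"targets":{"type":"array"}},"required":["targets"]}

```bash
ls; mkdir -p pics; python3 - <<'E'
from bench import status,capture,get_calibration
import cv2,json
s=status.state();print(s)
for n in("side","top","wrist"):
    im=capture(n);cv2.imwrite(f"pics/{n}0.png",im[:,:,::-1]);print(n,get_calibration(n))
E
```

```text
pics
{'t': 0.0, 'joints': array([ 76.02062701,  39.53326681, -11.14582033,  89.7471108 ,
         9.01232169,  51.71019164, -12.32467452]), 'joint_velocities': array([-0.04912329,  0.0977859 ,  0.04448781, -0.07575842,  0.02787543,
        0.06507851, -0.07189343]), 'joint_torque': array([ 1.27783391e-03, -5.39619470e+01, -1.26698937e+00, -1.58547360e+01,
        9.01871652e-03,  9.12386749e-03,  8.88849826e-06]), 'eef_pos': array([ 171.16637148, -600.40324684,  230.47317744]), 'tcp_rot': array([[ 9.61639352e-01,  2.74316145e-01, -6.40377810e-04],
       [ 2.74316863e-01, -9.61637704e-01,  1.78448335e-03],
       [-1.26298855e-04, -1.89169584e-03, -9.99998203e-01]]), 'contact_force': array([ 0.41561783,  0.22643324, -0.46641932]), 'wrist_torque': array([-0.03909926, -0.00582326, -0.07932486]), 'opening': 85.58638817785159}
side {'fx': 614.7776650423859, 'fy': 614.7776650423859, 'cx': 324.62106715011817, 'cy': 231.60825121556792, 'origin': array([ 308.63367758,  781.08395851, 1009.65482887]), 'orientation': array([[-0.92868208, -0.27718236,  0.24641332],
       [-0.37085047,  0.686106
[... 163 characters left out ...]
76883859, 'origin': array([ 295.32930181,   14.45598773, 1557.40811414]), 'orientation': array([[-0.00497105, -0.97683238,  0.21394809],
       [-0.99998181,  0.00412483, -0.0044015 ],
       [ 0.00341703, -0.21396608, -0.97683511]])}
wrist {'fx': 371.64829954431775, 'fy': 371.64829954431775, 'cx': 323.54827901985664, 'cy': 235.6382508149014, 'T_tool_cam': array([[ 4.66763470e-04, -9.56350658e-01, -2.92221150e-01,
         7.43586881e+01],
       [ 9.99999739e-01,  2.85106622e-04,  6.64227905e-04,
        -6.03534991e-01],
       [-5.51920610e-04, -2.92221384e-01,  9.56350541e-01,
        -1.43556635e+02],
       [ 0.00000000e+00,  0.00000000e+00,  0.00000000e+00,
         1.00000000e+00]])}
```

View pics/side0.png

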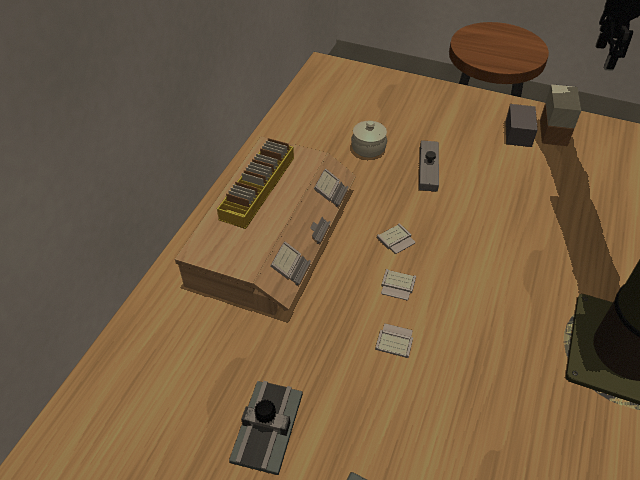

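View pics/top0.png

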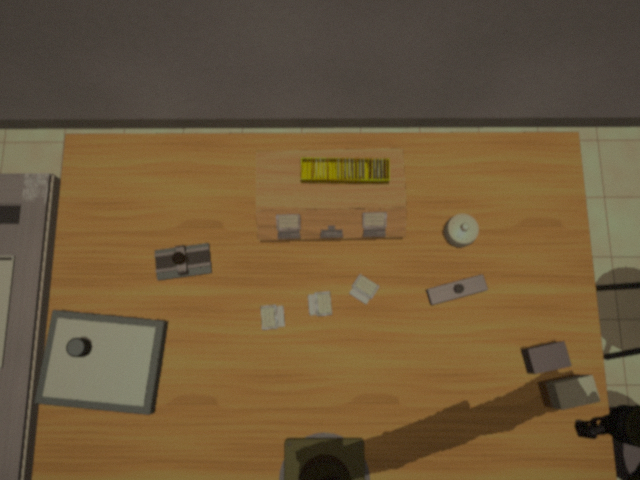

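View pics/wrist0.png

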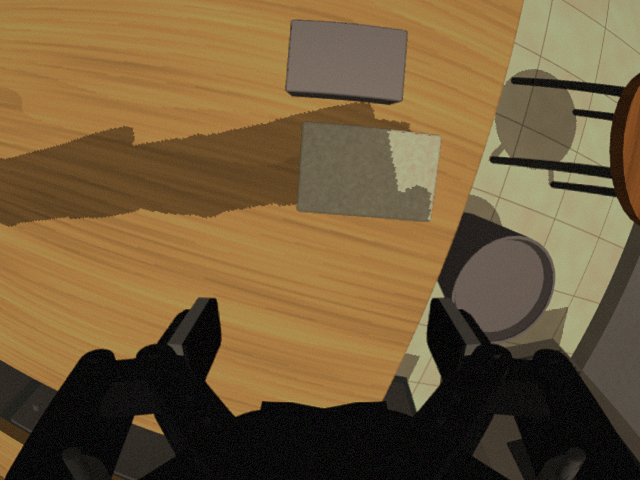

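The look-alikes are three loose holders, in the top view at (272,317), (320,303) and (364,289), and in the side view at (394,341), (398,283) and (396,238). The rightmost one (most −y) is at top (364,289) / side (396,238). The empty clip is the middle one, top (331,232) / side (320,230). Next I check both in close crops.

```bash
python3 - <<'E'
import cv2,numpy as np
t=cv2.imread('pics/top0.png');s=cv2.imread('pics/side0.png')
a=cv2.resize(t[262:322,334:394],None,fx=6.6,fy=6.6,interpolation=cv2.INTER_CUBIC)
b=cv2.resize(s[210:270,366:426],None,fx=6.6,fy=6.6,interpolation=cv2.INTER_CUBIC)
cv2.imwrite('pics/cr1.png',np.hstack([a,b]))
a=cv2.resize(t[195:255,240:400],None,fx=5,fy=5,interpolation=cv2.INTER_CUBIC)
cv2.imwrite('pics/cr2.png',a)
b=cv2.resize(s[160:300,260:360],None,fx=4.2,fy=4.2,interpolation=cv2.INTER_CUBIC)
cv2.imwrite('pics/cr3.png',b)
E
```

```text
(no output)
```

View pics/cr1.png

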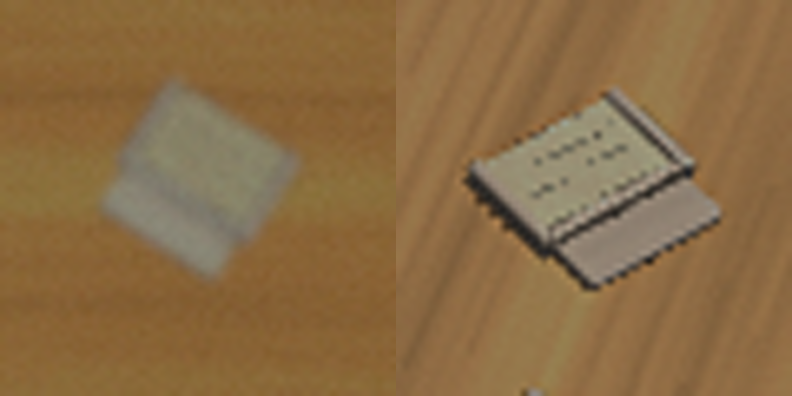

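View pics/cr2.png

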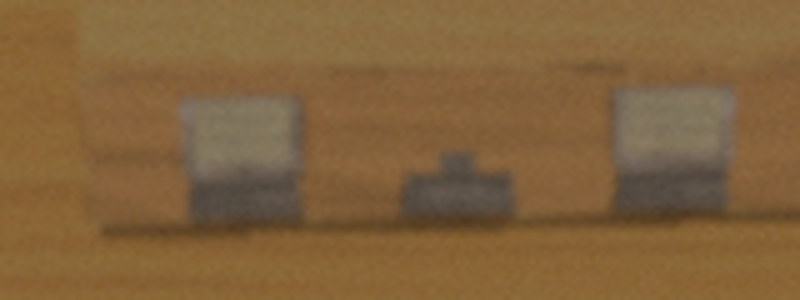

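View pics/cr3.png

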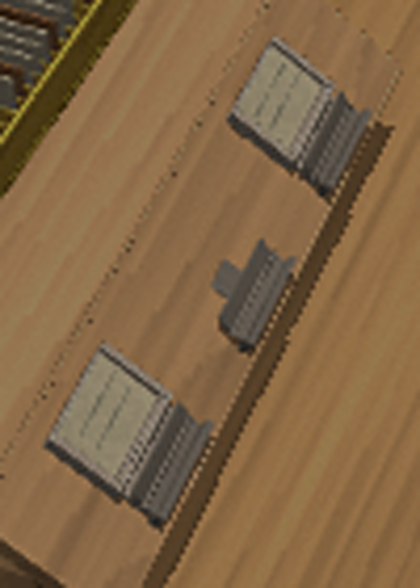

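Left crop (top) and right crop (side) agree: card up, with the tongue towards lower-left in the top view (tongue end around (350,292)–(367,304)). The middle clip has no card, so it is the empty one. Now I triangulate roughly.

```bash
cat > h.py <<'E'
import numpy as np
from bench import status,capture,get_calibration
def ray(n,uv,T=None):
    c=get_calibration(n)
    if n=="wrist":
        x=(uv[0]-c["cx"])/c["fx"];y=(uv[1]-c["cy"])/c["fy"];r=np.hypot(x,y)
        d=np.array([x/r*np.sin(r),y/r*np.sin(r),np.cos(r)]) if r>0 else np.array([0,0,1.])
        M=np.asarray(c["T_tool_cam"]);R,p=T
        return R@M[:3,3]+p, R@(M[:3,:3]@d)
    d=np.array([(uv[0]-c["cx"])/c["fx"],(uv[1]-c["cy"])/c["fy"],1.])
    R=np.asarray(c["orientation"]);d=R@d
    return np.asarray(c["origin"]),d/np.linalg.norm(d)
def tri(rs):
    A=sum(np.eye(3)-np.outer(d,d) for o,d in rs);b=sum((np.eye(3)-np.outer(d,d))@o for o,d in rs)
    X=np.linalg.solve(A,b);return X,[np.linalg.norm((np.eye(3)-np.outer(d,d))@(X-o)) for o,d in rs]
def plane(r,z): o,d=r;return o+d*(z-o[2])/d[2]
def proj(X,T):
    c=get_calibration("wrist");M=np.asarray(c["T_tool_cam"]);R,p=T
    q=M[:3,:3].T@(R.T@(np.asarray(X)-p)-M[:3,3]);r=np.arctan2(np.hypot(q[0],q[1]),q[2]);h=np.hypot(q[0],q[1])
    return np.array([c["cx"]+c["fx"]*r*q[0]/h,c["cy"]+c["fy"]*r*q[1]/h])
E
python3 - <<'E'
from h import *
np.set_printoptions(precision=1,suppress=True)
P={"topL":((377.2+0,236.5),None)}
# order in top view: A(361,273.8) B(379.2,285.9) C(370.8,298.8) D(352.2,286.2); tongue end E(349.6,292.3) F(366.6,304.1)
top=dict(A=(361,273.8),B=(379.2,285.9),C=(370.8,298.8),D=(352.2,286.2),E=(349.6,292.3),F=(366.6,304.1))
side=dict(A=(377.2,236.5),B=(398.7,223.6),C=(411,235),D=(388.9,246.8),E=(396,253.5),F=(415,242))
for k in top: print(k,*tri([ray("top",top[k]),ray("side",side[k])]),plane(ray("top",top[k]),5),plane(ray("side",side[k]),5))
# clip: top crop2 offset(240,195)/5 ; side crop3 offset (260,160)/4.2
T=dict(ledgeL=(402,214),ledgeR=(513,214),fL=(183,97),fR=(300,95),gL=(613,88),gR=(733,86))
S=dict(ledgeL=(245,350),ledgeR=(293,262),fL=(50,445),fR=(103,345),gL=(232,120),gR=(275,40))
for k in T:
    print(k,*tri([ray("top",(240+T[k][0]/5,195+T[k][1]/5)),ray("side",(260+S[k][0]/4.2,160+S[k][1]/4.2))]))
E
```

```text
A [ 531.4 -106.9   -4.8] [np.float64(1.6095687489443227), np.float64(1.6095687489442216)] [ 528.3 -106.3    5. ] [530.9 -98.4   5. ]
B [ 497.  -155.6    2.3] [np.float64(2.0106165035841763), np.float64(2.010616503584191)] [ 494.7 -155.5    5. ] [ 498.5 -153.2    5. ]
C [ 461.6 -131.6    3.7] [np.float64(1.9494960465668678), np.float64(1.9494960465669104)] [ 459.5 -131.6    5. ] [ 463.3 -130.5    5. ]
D [496.4 -81.5   2.6] [np.float64(1.9369964390089676), np.float64(1.9369964390090335)] [494.2 -81.5   5. ] [497.9 -79.5   5. ]
E [479.  -74.6  -3.9] [np.float64(0.5078359288862867), np.float64(0.5078359288862251)] [477.5 -74.1   5. ] [478.  -67.1   5. ]
F [ 448.1 -120.3   -2.2] [np.float64(2.3099032596162896), np.float64(2.3099032596163287)] [ 445.1 -119.8    5. ] [ 449.4 -114.     5. ]
ledgeL [623.9   5.6  50.9] [np.float64(3.720740747852711), np.float64(3.720740747852743)]
ledgeR [622.4 -54.3  55.8] [np.float64(3.464765265458946), np.float64(3.46476526545919)]
fL [676.9 121.7  86.7] [np.float64(0.17258723002369813), np.float64(0.172587230023949)]
fR [677.5  59.4  89.9] [np.float64(0.7912575703860578), np.float64(0.7912575703860201)]
gL [ 680.6 -107.4   88.3] [np.float64(0.280752310111205), np.float64(0.28075231011097207)]
gR [ 681.7 -171.2   89.6] [np.float64(0.818399109629623), np.float64(0.8183991096296718)]
```

Call:
{"method": "carry_out", "body": {"targets": [{"dx":2.2,"dy":3.3,"dz":0,"yaw":-4.5,"gripper":0},{"dx":4.4,"dy":6.6,"dz":0,"yaw":-9,"gripper":0},{"dx":6.6,"dy":9.9,"dz":0,"yaw":-13.5,"gripper":0},{"dx":8.8,"dy":13.2,"dz":0,"yaw":-18,"gripper":0},{"dx":11,"dy":16.5,"dz":0,"yaw":-22.5,"gripper":0},{"dx":13.2,"dy":19.8,"dz":0,"yaw":-27,"gripper":0},{"dx":15.4,"dy":23.1,"dz":0,"yaw":-31.5,"gripper":0},{"dx":17.6,"dy":26.4,"dz":0,"yaw":-36,"gripper":0},{"dx":19.8,"dy":29.7,"dz":0,"yaw":-40.5,"gripper":0},{"dx":22,"dy":33,"dz":0,"yaw":-45,"gripper":0},{"dx":24.2,"dy":36.3,"dz":0,"yaw":-49.5,"gripper":0},{"dx":26.4,"dy":39.6,"dz":0,"yaw":-52,"gripper":0}]}}

```text
t: 1.15
eef_pos: [435.9, -202.7, 230.6]
tcp_rot: [[0.806, -0.592, 0.001], [-0.592, -0.806, 0.001], [-0.0, -0.001, -1.0]]
contact_force: [0.3, -1.3, -0.3]
opening: 85.6
```

```bash
cat > snap.py <<'E'
import sys,cv2,numpy as np,pickle
from bench import status,capture
s=status.state();im=capture("wrist");n=sys.argv[1]
cv2.imwrite(f"pics/{n}.png",im[:,:,::-1]);pickle.dump((np.asarray(s["tcp_rot"]),np.asarray(s["eef_pos"])),open(f"{n}.pkl","wb"))
print(s["t"],s["eef_pos"],s["contact_force"],s["opening"],max(abs(s["joint_velocities"])))
E
python3 snap.py w1
```

```text
1.15 [ 435.94679749 -202.68937736  230.6208048 ] [ 0.3052497  -1.33839003 -0.27837017] 85.5908123301256 71.52300232142552
```

View pics/w1.png

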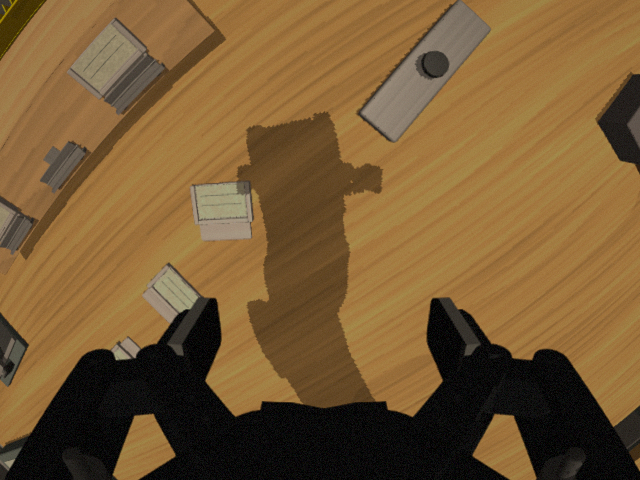

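Call:
{"method": "carry_out", "body": {"targets": [{"dx":2,"dy":3,"dz":-1,"gripper":0},{"dx":4,"dy":6,"dz":-2,"gripper":0},{"dx":5,"dy":8.5,"dz":-5,"gripper":0},{"dx":5,"dy":8.5,"dz":-8,"gripper":0},{"dx":5,"dy":8.5,"dz":-8,"gripper":0},{"dx":5,"dy":8.5,"dz":-8,"gripper":0}]}}

```text
invalid input at $.targets[0]: expected keys gripper, dx, dy, dz, yaw
```

```bash
python3 snap.py w2
```

```text
1.2 [ 442.25994474 -192.88656591  230.36104224] [ 3.7120767   5.42169393 -0.08432024] 85.63228389863114 14.140017224123843
```

View pics/w2.png

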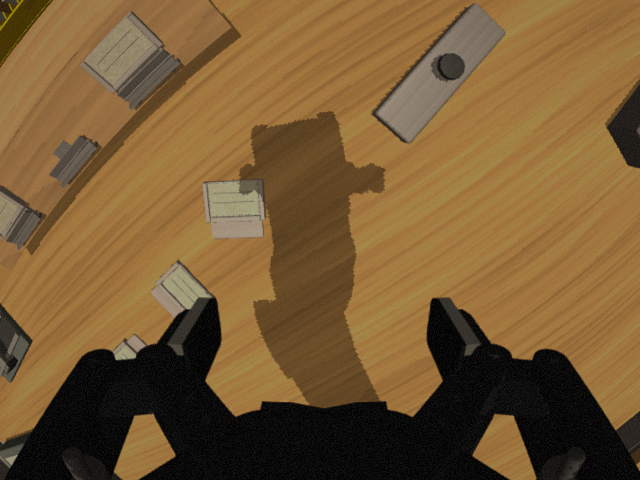

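w2 shows the chosen holder at (235,208), the clip at (75,160), and both shadows clear. Every row needs all five keys, so I continue closer to the holder.

Call:
{"method": "carry_out", "body": {"targets": [{"dx":0.6,"dy":3,"dz":-1.5,"yaw":0,"gripper":0},{"dx":1.2,"dy":6,"dz":-3,"yaw":0,"gripper":0},{"dx":1.8,"dy":8.5,"dz":-5,"yaw":0,"gripper":0},{"dx":2.2,"dy":9.9,"dz":-7,"yaw":0,"gripper":0},{"dx":2.2,"dy":9.9,"dz":-8,"yaw":0,"gripper":0},{"dx":2.2,"dy":9.9,"dz":-8,"yaw":0,"gripper":0},{"dx":2.2,"dy":9.9,"dz":-8,"yaw":0,"gripper":0}]}}

```text
t: 1.83
eef_pos: [461.6, -98.1, 150.1]
tcp_rot: [[0.816, -0.578, 0.002], [-0.578, -0.816, 0.005], [-0.001, -0.005, -1.0]]
contact_force: [0.6, -0.9, 0.4]
opening: 85.2
```

```bash
python3 snap.py w3
```

```text
1.8333 [461.61613768 -98.09836631 150.11946568] [ 0.57464542 -0.88023759  0.3704576 ] 85.15235232089194 1.491218818993487
```

View pics/w3.png

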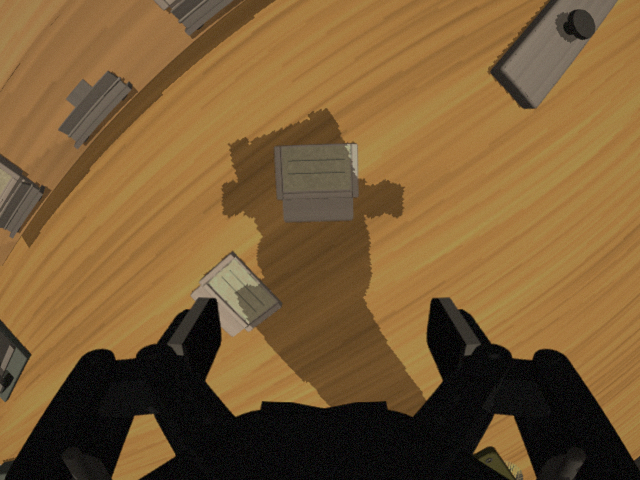

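w3 shows the holder at (318,180) in the gripper's shadow. I zoom both views to pick corners.

```bash
python3 - <<'E'
import cv2,numpy as np
a=cv2.imread('pics/w3.png')[130:230,260:375];b=cv2.imread('pics/w2.png')[165:250,190:280]
a=cv2.convertScaleAbs(a,alpha=1.6)
cv2.imwrite('pics/c4.png',cv2.resize(a,None,fx=6,fy=6,interpolation=cv2.INTER_CUBIC))
cv2.imwrite('pics/c5.png',cv2.resize(b,None,fx=7,fy=7,interpolation=cv2.INTER_CUBIC))
E
```

```text
(no output)
```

View pics/c4.png

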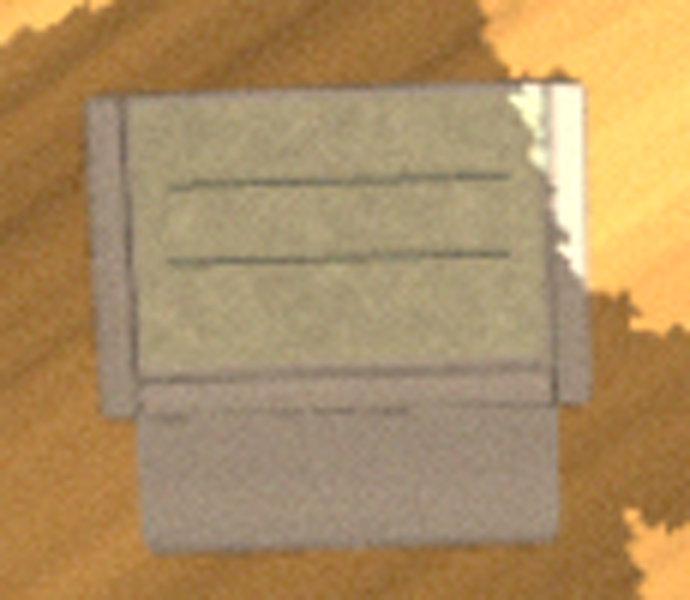

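View pics/c5.png

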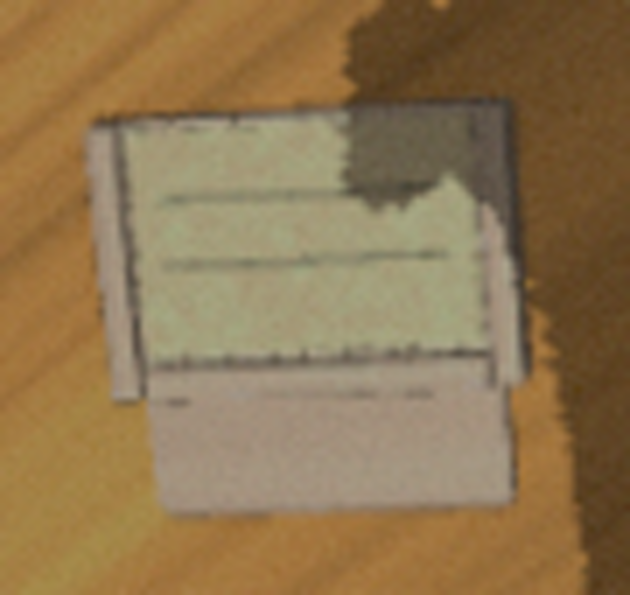

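```bash
python3 - <<'E'
from h import *;import pickle
np.set_printoptions(precision=1,suppress=True)
T3=pickle.load(open('w3.pkl','rb'));T2=pickle.load(open('w2.pkl','rb'))
a=dict(TL=(88,98),TR=(582,84),BR=(588,403),BL=(104,415),EL=(152,552),ER=(556,537))
b=dict(TL=(90,125),TR=(508,100),BR=(522,383),BL=(115,400),EL=(168,515),ER=(512,500))
P={}
for k in a:
    r3=ray("wrist",(260+a[k][0]/6,130+a[k][1]/6),T3);r2=ray("wrist",(190+b[k][0]/7,165+b[k][1]/7),T2)
    z=9 if k[0]!='E' else 2
    P[k]=plane(r3,z);print(k,*tri([r3,r2]),P[k],plane(r2,z))
c=(P['TL']+P['TR']+P['BL']+P['BR'])/4
f=lambda v:np.degrees(np.arctan2(v[1],v[0]))
print("grip",c,"xdir",f(P['TL']-P['BL']),f(P['TR']-P['BR']),"ydir-90",f(P['TL']-P['TR'])-90,f(P['BL']-P['BR'])-90,f(P['EL']-P['ER'])-90,np.linalg.norm(P['TL']-P['TR']),np.linalg.norm(P['TL']-P['BL']))
E
```

```text
TL [ 531.2 -100.1    6.1] [np.float64(0.13210153245937734), np.float64(0.13210153245936232)] [ 531.2 -100.6    9. ] [ 530.8 -101.2    9. ]
TR [ 495.9 -153.     4.5] [np.float64(0.038222309328061456), np.float64(0.03822230932809177)] [ 496.3 -152.8    9. ] [ 496. -154.    9.]
BR [ 461.6 -130.     8.6] [np.float64(0.08448100100042825), np.float64(0.08448100100046238)] [ 461.6 -130.     9. ] [ 461.7 -130.2    9. ]
BL [496.5 -77.3   8.4] [np.float64(0.21608512126449594), np.float64(0.21608512126440976)] [496.7 -77.5   9. ] [496.3 -77.5   9. ]
EL [477.2 -70.1   3.3] [np.float64(0.10824173766175554), np.float64(0.10824173766184589)] [477.1 -69.9   2. ] [477.1 -69.5   2. ]
ER [ 447.5 -115.9    3. ] [np.float64(0.024223011492768946), np.float64(0.02422301149288985)] [ 447.2 -115.8    2. ] [ 447.4 -115.6    2. ]
grip [ 496.4 -115.2    9. ] xdir -33.75338645654925 -33.281807783572674 ydir-90 -33.830055520385564 -33.85261550802322 -33.044789290510344 62.824800814943465 41.48085405392832
```

Holder grip centre is (496.4, −115.2), axis yaw −33.6°, rim tops about 7–8 mm high from two views, consistent with 9 mm. I'll grip about 15 mm towards the tongue from the frame centre. That leaves a long lever for tilting the plate against the slope, since the tool stays vertical.

Call:
{"method": "carry_out", "body": {"targets": [{"dx":0.8,"dy":-0.3,"dz":-3.5,"yaw":0.8,"gripper":0},{"dx":1.6,"dy":-0.6,"dz":-7,"yaw":1.7,"gripper":0},{"dx":2.2,"dy":-0.9,"dz":-10,"yaw":1.7,"gripper":0},{"dx":2.2,"dy":-0.9,"dz":-12,"yaw":1.7,"gripper":0},{"dx":2.2,"dy":-0.9,"dz":-12.5,"yaw":1.7,"gripper":0},{"dx":2.2,"dy":-0.9,"dz":-12.5,"yaw":1.7,"gripper":0}]}}

```text
t: 2.38
eef_pos: [483.5, -108.5, 25.4]
tcp_rot: [[0.831, -0.556, 0.002], [-0.556, -0.831, 0.005], [-0.001, -0.005, -1.0]]
contact_force: [-0.7, 0.1, 0.8]
opening: 85.1
```

```bash
python3 snap.py w4
```

```text
2.3833 [ 483.45075337 -108.49027451   25.35052252] [-0.74467     0.1419264   0.75606131] 85.08325293108803 2.9272996448992776
```

View pics/w4.png

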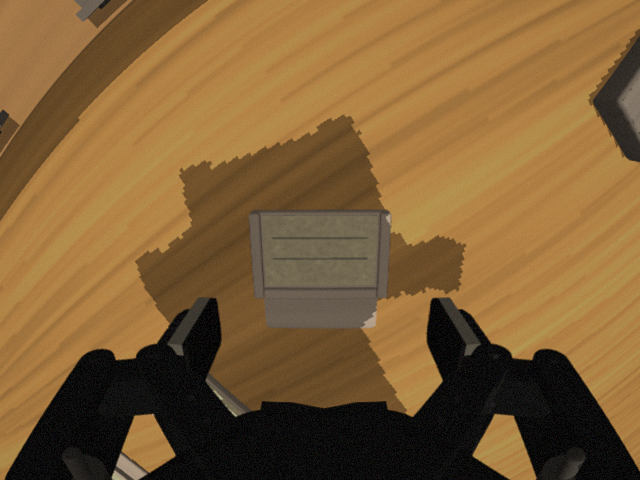

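w4 shows the holder squarely between the fingers: plate columns 250–390, fingertips at 215 and 430. Now I descend and close.

Call:
{"method": "carry_out", "body": {"targets": [{"dx":0.05,"dy":0.1,"dz":-1.4,"yaw":0,"gripper":0},{"dx":0.05,"dy":0.1,"dz":-2.4,"yaw":0,"gripper":0},{"dx":0.05,"dy":0.1,"dz":-2.8,"yaw":0,"gripper":0},{"dx":0.05,"dy":0.1,"dz":-2.8,"yaw":0,"gripper":0.1},{"dx":0.05,"dy":0.1,"dz":-2.8,"yaw":0,"gripper":0.25},{"dx":0.05,"dy":0.1,"dz":-2.8,"yaw":0,"gripper":0.4},{"dx":0.05,"dy":0.1,"dz":-2.8,"yaw":0,"gripper":0.4},{"dx":0.05,"dy":0.1,"dz":-2.8,"yaw":0,"gripper":0.4}]}}

```text
t: 3.1
eef_pos: [484.7, -107.6, -0.2]
tcp_rot: [[0.832, -0.555, 0.005], [-0.556, -0.832, 0.004], [0.002, -0.006, -1.0]]
contact_force: [-0.7, -1.1, 7.8]
opening: 60.8
```

```bash
python3 snap.py w5
```

```text
3.1 [ 4.84714155e+02 -1.07584081e+02 -1.67587421e-01] [-0.73397496 -1.07796468  7.78146955] 60.793911103821 0.11773098734584873
```

View pics/w5.png

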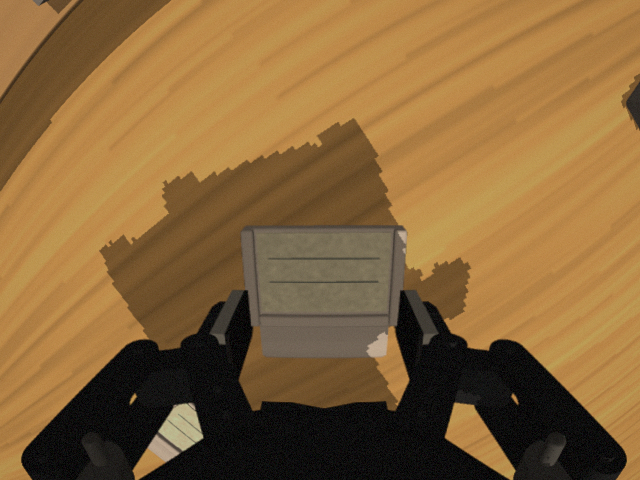

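w5 shows the pads against both rims at (247,295) and (403,295). The 8 N upward says the fingertips stand on the counter, so I regrip about 3–4 mm higher to leave the tips clearance over the slope later.

Call:
{"method": "carry_out", "body": {"targets": [{"dx":0,"dy":0,"dz":0,"yaw":0,"gripper":0.15},{"dx":0,"dy":0,"dz":0.1,"yaw":0,"gripper":0.15},{"dx":0,"dy":0,"dz":0.35,"yaw":0,"gripper":0.15},{"dx":0,"dy":0,"dz":0.35,"yaw":0,"gripper":0.4},{"dx":0,"dy":0,"dz":0.35,"yaw":0,"gripper":0.4},{"dx":0,"dy":0,"dz":0.35,"yaw":0,"gripper":0.4}]}}

```text
t: 3.65
eef_pos: [484.5, -108.7, 5.6]
tcp_rot: [[0.831, -0.557, 0.006], [-0.557, -0.831, 0.002], [0.003, -0.005, -1.0]]
contact_force: [-2.7, -0.1, 25.8]
opening: 51.7
```

```bash
python3 snap.py w6
```

```text
3.65 [ 484.49841647 -108.73746778    5.63734355] [-2.67362723 -0.09499696 25.78205759] 51.667514074155655 0.15305555493405607
```

View pics/w6.png

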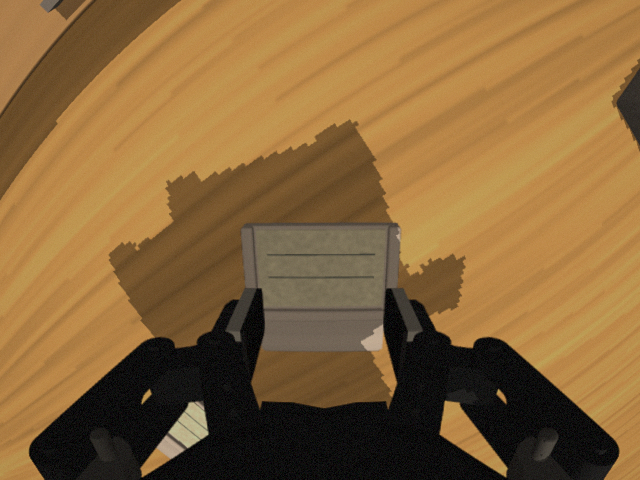

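w6 shows the pads have ridden up on top of the rims (opening 52 mm, pads covering the rim at columns 245 and 395). So the fingertips sit higher than I assumed: at this opening they are at about TCP +3.4 mm. I open, go lower, and close again.

Call:
{"method": "carry_out", "body": {"targets": [{"dx":0,"dy":0,"dz":0.2,"yaw":0,"gripper":0},{"dx":0,"dy":0,"dz":0.4,"yaw":0,"gripper":0},{"dx":0,"dy":0,"dz":0.4,"yaw":0,"gripper":0},{"dx":0,"dy":0,"dz":-0.5,"yaw":0,"gripper":0},{"dx":0,"dy":0,"dz":-1.1,"yaw":0,"gripper":0},{"dx":0,"dy":0,"dz":-1.1,"yaw":0,"gripper":0}]}}

```text
t: 4.2
eef_pos: [483.6, -108.4, -7.1]
tcp_rot: [[0.831, -0.557, 0.003], [-0.557, -0.831, 0.003], [0.001, -0.004, -1.0]]
contact_force: [-0.4, 0.3, -0.7]
opening: 85.3
```

```bash
python3 snap.py w7
```

```text
4.2 [ 483.58401789 -108.39696016   -7.14426956] [-0.41087465  0.32365539 -0.6890763 ] 85.27066968111689 1.1856078783313178
```

View pics/w7.png

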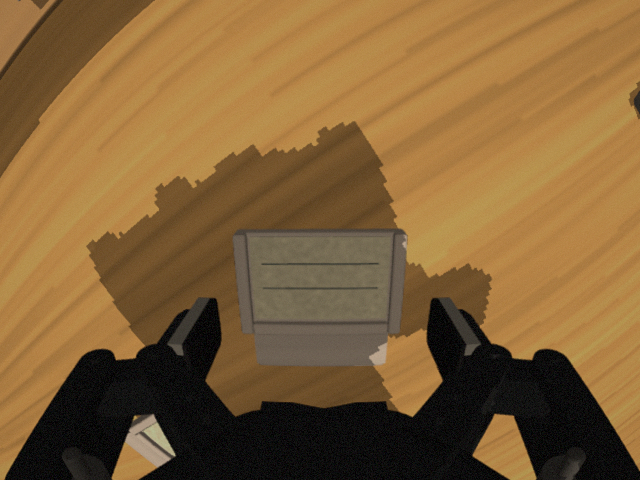

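Call:
{"method": "carry_out", "body": {"targets": [{"dx":0,"dy":0,"dz":0.25,"yaw":0,"gripper":0},{"dx":0,"dy":0,"dz":0.25,"yaw":0,"gripper":0.1},{"dx":0,"dy":0,"dz":0.25,"yaw":0,"gripper":0.25},{"dx":0,"dy":0,"dz":0.25,"yaw":0,"gripper":0.4},{"dx":0,"dy":0,"dz":0.25,"yaw":0,"gripper":0.4},{"dx":0,"dy":0,"dz":0.25,"yaw":0,"gripper":0.4}]}}

```text
t: 4.75
eef_pos: [483.8, -108.5, -3.4]
tcp_rot: [[0.831, -0.557, 0.004], [-0.557, -0.831, 0.003], [0.002, -0.005, -1.0]]
contact_force: [-0.4, 0.7, 6.5]
opening: 61.7
```

```bash
python3 snap.py w8
```

```text
4.75 [ 483.78584871 -108.47424816   -3.39326103] [-0.41031639  0.67403285  6.50298197] 61.70291758936465 0.05989240128448917
```

View pics/w8.png

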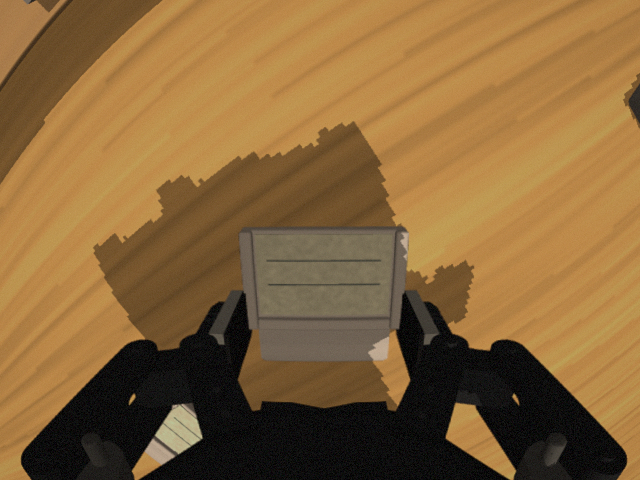

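w8 shows the pads outside the rims at (245,295) and (405,295), opening 61.7 mm. I lift to test the grip.

Call:
{"method": "carry_out", "body": {"targets": [{"dx":0,"dy":0,"dz":0.5,"yaw":0,"gripper":0.4},{"dx":0,"dy":0,"dz":1.5,"yaw":0,"gripper":0.4},{"dx":0,"dy":0,"dz":3,"yaw":0,"gripper":0.4},{"dx":0,"dy":0,"dz":5,"yaw":0,"gripper":0.4},{"dx":0,"dy":0,"dz":6,"yaw":0,"gripper":0.4},{"dx":0,"dy":0,"dz":6,"yaw":0,"gripper":0.4}]}}

```text
t: 5.3
eef_pos: [485.1, -108.8, 58.9]
tcp_rot: [[0.831, -0.557, 0.008], [-0.557, -0.831, 0.002], [0.005, -0.006, -1.0]]
contact_force: [0.7, -1.0, -1.1]
opening: 61.7
```

```bash
python3 snap.py w9
```

```text
5.3 [ 485.14789203 -108.78576814   58.91629708] [ 0.67649572 -0.96315419 -1.0983435 ] 61.7301068006804 2.8500025143750376
```

View pics/w9.png

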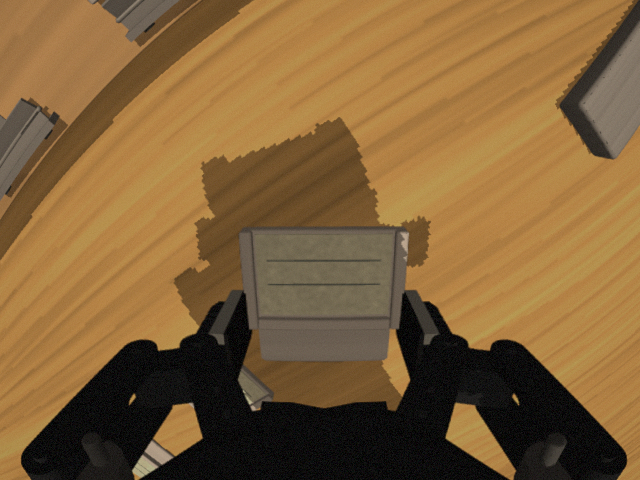

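w9 shows the holder held flat between the pads. Next I move to look down on the empty clip, with the tool turned to the shelf's direction.

Call:
{"method": "carry_out", "body": {"targets": [{"dx":0,"dy":1,"dz":3,"yaw":5,"gripper":0.4},{"dx":1,"dy":3,"dz":6,"yaw":11,"gripper":0.4},{"dx":3,"dy":5,"dz":9,"yaw":17,"gripper":0.4},{"dx":5,"dy":7,"dz":12,"yaw":23,"gripper":0.4},{"dx":6.5,"dy":8,"dz":13,"yaw":29,"gripper":0.4},{"dx":7,"dy":8.4,"dz":13,"yaw":35,"gripper":0.4},{"dx":7,"dy":8.4,"dz":13,"yaw":35,"gripper":0.4},{"dx":7,"dy":8.4,"dz":13,"yaw":35,"gripper":0.4}]}}

```text
t: 6.02
eef_pos: [553.5, -24.8, 186.6]
tcp_rot: [[1.0, 0.018, 0.001], [0.018, -1.0, 0.006], [0.001, -0.006, -1.0]]
contact_force: [0.1, -0.7, -0.9]
opening: 61.3
```

```bash
python3 snap.py w10
```

```text
6.0167 [553.54215732 -24.75754809 186.62238018] [ 0.10268546 -0.71802227 -0.92088059] 61.32416027133646 1.7571476204299157
```

View pics/w10.png

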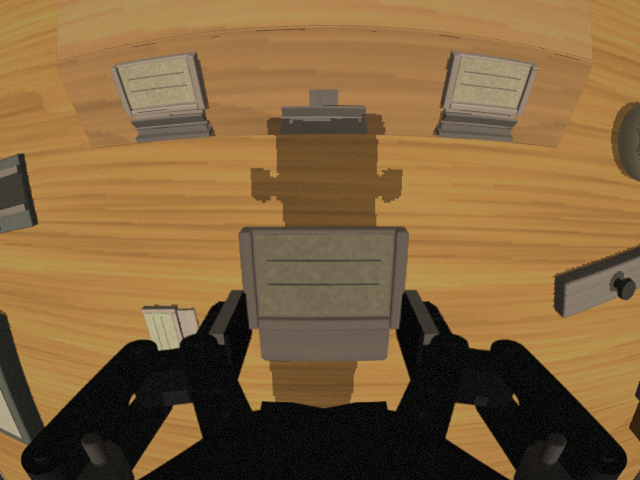

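w10 shows the empty clip at (323,112), filled ones at (165,95) and (487,95), and the held holder at rows 228–360. I take a second view with a baseline.

Call:
{"method": "carry_out", "body": {"targets": [{"dx":1,"dy":2,"dz":0,"yaw":0,"gripper":0.4},{"dx":2,"dy":4,"dz":0,"yaw":0,"gripper":0.4},{"dx":3,"dy":6,"dz":0,"yaw":0,"gripper":0.4},{"dx":3,"dy":6,"dz":0,"yaw":0,"gripper":0.4},{"dx":3,"dy":6,"dz":0,"yaw":0,"gripper":0.4}]}}

```text
t: 6.48
eef_pos: [581.8, 35.2, 185.1]
tcp_rot: [[1.0, 0.017, -0.003], [0.017, -1.0, 0.005], [-0.002, -0.005, -1.0]]
contact_force: [0.3, -0.3, -0.7]
opening: 62.0
```

```bash
python3 snap.py w11; python3 - <<'E'
import cv2,numpy as np
a=cv2.imread('pics/w10.png')[40:160,260:390]
cv2.imwrite('pics/c6.png',cv2.resize(a,None,fx=6,fy=5,interpolation=cv2.INTER_CUBIC))
E
```

```text
6.4833 [581.822771    35.21738089 185.14755686] [ 0.27930813 -0.33232674 -0.66331935] 61.98943731978481 2.102947096176546
```

View pics/w11.png

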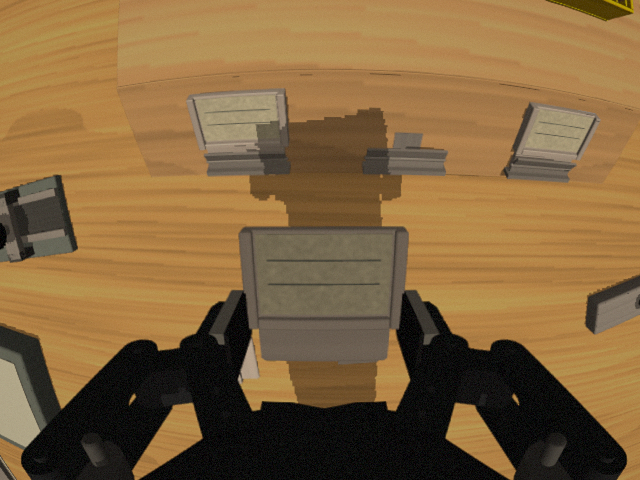

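View pics/c6.png

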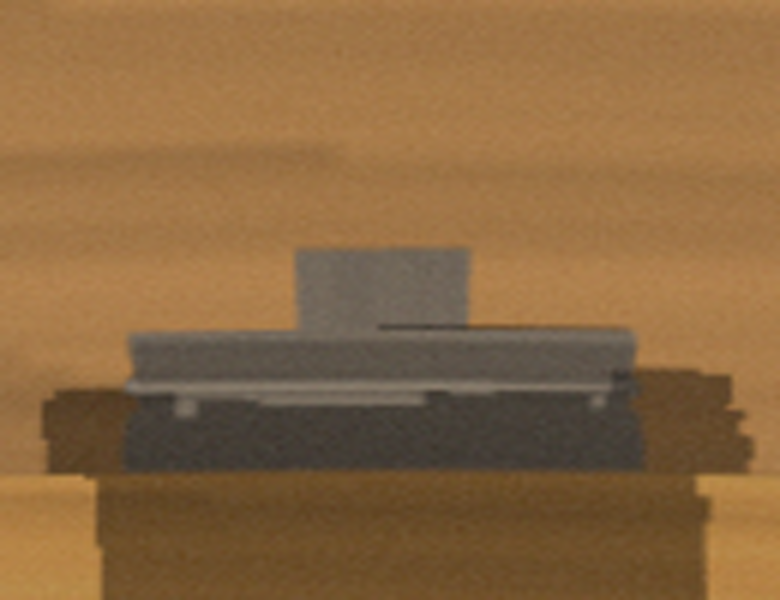

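```bash
python3 - <<'E'
import cv2,numpy as np
a=cv2.imread('pics/w11.png')[80:200,340:470]
cv2.imwrite('pics/c7.png',cv2.resize(cv2.convertScaleAbs(a,alpha=1.3),None,fx=6,fy=5,interpolation=cv2.INTER_CUBIC))
a=cv2.imread('pics/w11.png')[80:200,180:300];b=cv2.imread('pics/w10.png')[40:160,105:225]
cv2.imwrite('pics/c8.png',np.hstack([cv2.resize(x,None,fx=3.3,fy=5,interpolation=cv2.INTER_CUBIC) for x in(b,a)]))
E
```

```text
(no output)
```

View pics/c7.png

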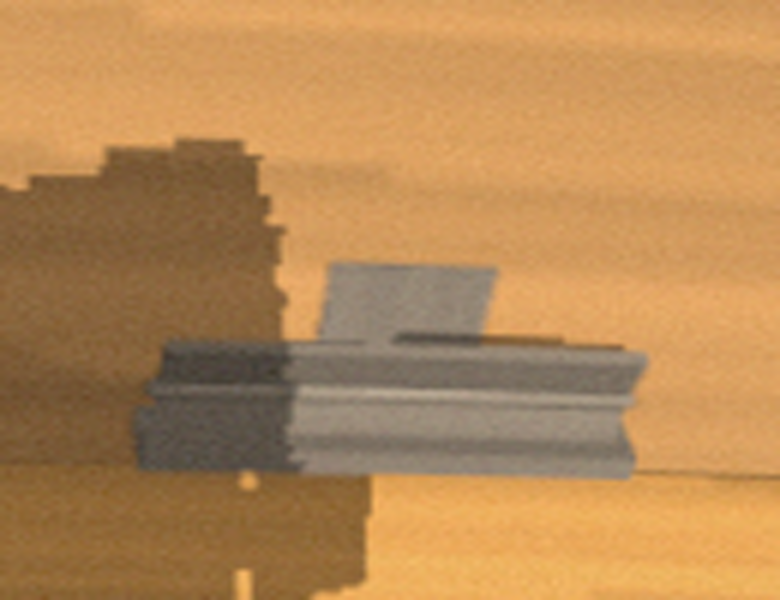

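View pics/c8.png

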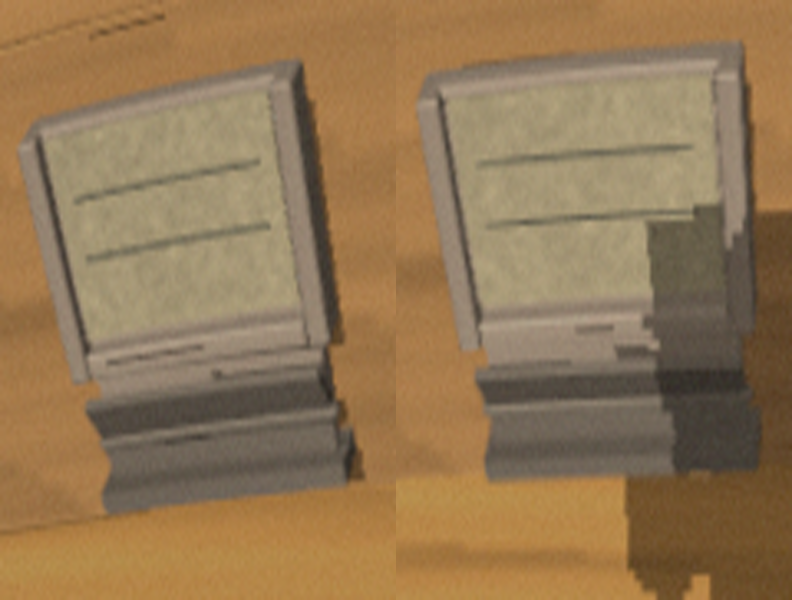

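```bash
python3 - <<'E'
from h import *;import pickle
np.set_printoptions(precision=1,suppress=True)
A=pickle.load(open('w10.pkl','rb'));B=pickle.load(open('w11.pkl','rb'))
f=lambda p,o:(o[0]+p[0]/6,o[1]+p[1]/5)
pts=dict(tabL=((297,248),(330,263)),tabR=((470,250),(497,268)),lipL=((128,333),(165,341)),lipR=((635,330),(647,352)),ledL=((125,468),(138,470)),ledR=((642,470),(632,478)))
for k,(a,b) in pts.items(): print(k,*tri([ray("wrist",f(a,(260,40)),A),ray("wrist",f(b,(340,80)),B)]))
# filled clip ledges bottom corners: left clip
g=lambda p,o:(o[0]+p[0]/3.3,o[1]+p[1]/5)
for k,a,b in (("fledL",(103,512),(92,480)),("fledR",(352,480),(363,470)),("fflareL",(87,402),(82,370)),("fflareR",(325,362),(349,365))):
    print(k,*tri([ray("wrist",g(a,(105,40)),A),ray("wrist",g(b,(180,80)),B)]))
# holder in tool frame, assume z
for n,p in(("TL",(240,228)),("TR",(407,228)),("tongueL",(262,361)),("tongueR",(388,360))):
    X=plane(ray("wrist",p,A),186.6+5.5-1.5+ (9 if n[0]=="T" else 2)); print(n,A[0].T@(X-A[1]))
E
```

```text
tabL [652.7 -12.2  70.7] [np.float64(0.20152510873509788), np.float64(0.20152510873541024)]
tabR [653.  -32.   71.1] [np.float64(0.0477557196518018), np.float64(0.04775571965213184)]
lipL [640.8   6.9  71.6] [np.float64(0.03816860798512123), np.float64(0.038168607984924635)]
lipR [642.3 -51.   72.2] [np.float64(0.010339678151225516), np.float64(0.01033967815126927)]
ledL [621.6   8.3  62. ] [np.float64(0.222332419239025), np.float64(0.22233241923895772)]
ledR [622.8 -53.4  63.2] [np.float64(0.1488466166483202), np.float64(0.14884661664839577)]
fledL [619.4 122.2  65.1] [np.float64(0.15636740349394038), np.float64(0.15636740349360426)]
fledR [620.4  61.2  58.9] [np.float64(0.528523939482385), np.float64(0.5285239394822843)]
fflareL [636.6 120.8  74.3] [np.float64(0.09258974525265737), np.float64(0.09258974525269772)]
fflareR [637.5  62.4  74.6] [np.float64(0.9749319557825232), np.float64(0.974931955782724)]
TL [ 37.2 -31.5 -12.7]
TR [ 37.3  30.5 -13.1]
tongueL [-27.6 -28.5  -5.8]
tongueR [-26.9  28.9  -6.2]
```

The clip is measured: ledge origin about (630, −22.2, 55), shelf yaw about 1.2°, centre y agreeing from the tab, lip and ledge. The plan:
1. Press the flat-held holder onto the slope so it tilts in the pads, with the tongue just above the mouth.
2. Release it and regrip it lying flat on the slope.
3. Push it down.

Call:
{"method": "carry_out", "body": {"targets": [{"dx":2,"dy":-2,"dz":0,"yaw":0,"gripper":0.4},{"dx":4.5,"dy":-4,"dz":-1,"yaw":0.2,"gripper":0.4},{"dx":7,"dy":-5.6,"dz":-2.5,"yaw":0.2,"gripper":0.4},{"dx":8.5,"dy":-5.7,"dz":-5,"yaw":0.2,"gripper":0.4},{"dx":8.5,"dy":-5.7,"dz":-7,"yaw":0.2,"gripper":0.4},{"dx":8.5,"dy":-5.7,"dz":-7.6,"yaw":0.2,"gripper":0.4},{"dx":8.5,"dy":-5.7,"dz":-7.6,"yaw":0.2,"gripper":0.4},{"dx":8.5,"dy":-5.7,"dz":-7.6,"yaw":0.2,"gripper":0.4}]}}

```text
t: 7.2
eef_pos: [665.5, -24.3, 109.5]
tcp_rot: [[1.0, 0.017, -0.004], [0.017, -1.0, 0.003], [-0.004, -0.003, -1.0]]
contact_force: [0.4, -0.4, -0.4]
opening: 61.7
```

```bash
python3 snap.py w12
```

```text
7.2 [665.53921534 -24.34719017 109.45442084] [ 0.35949829 -0.35514908 -0.42780526] 61.67559459199705 1.5713792538245428
```

View pics/w12.png

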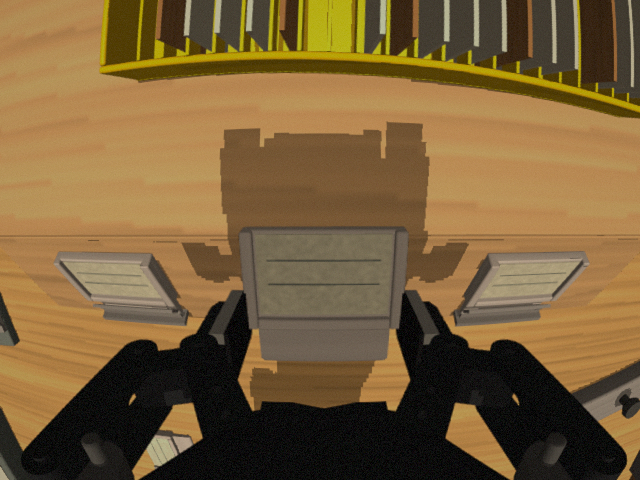

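w12 shows the holder over the slope between the filled clips (gaps of 136 px left, 131 px right), tray clear. I correct y slightly and press down gently.

Call:
{"method": "carry_out", "body": {"targets": [{"dx":0.1,"dy":0.25,"dz":-0.7,"yaw":0.2,"gripper":0.4},{"dx":0.1,"dy":0.25,"dz":-1.2,"yaw":0.2,"gripper":0.4},{"dx":0.1,"dy":0.25,"dz":-1.6,"yaw":0.2,"gripper":0.4},{"dx":0.1,"dy":0.25,"dz":-1.9,"yaw":0.2,"gripper":0.4},{"dx":0.1,"dy":0.25,"dz":-2.1,"yaw":0.2,"gripper":0.4},{"dx":0.1,"dy":0.25,"dz":-2.1,"yaw":0.2,"gripper":0.4}]}}

```text
t: 7.75
eef_pos: [667.2, -21.0, 92.0]
tcp_rot: [[1.0, 0.022, -0.002], [0.022, -1.0, 0.004], [-0.002, -0.004, -1.0]]
contact_force: [-8.0, 1.3, 17.8]
opening: 61.7
```

```bash
python3 snap.py w13; python3 - <<'E'
from h import *;import cv2
im=capture("side")[:,:,::-1];cv2.imwrite('pics/s13.png',cv2.resize(im[140:300,240:400],None,fx=3.7,fy=3.7,interpolation=cv2.INTER_CUBIC))
E
```

```text
7.75 [667.23106075 -21.01781338  91.96399464] [-8.00074964  1.32129125 17.81329156] 61.66877154831579 0.4426542465351534
```

View pics/w13.png

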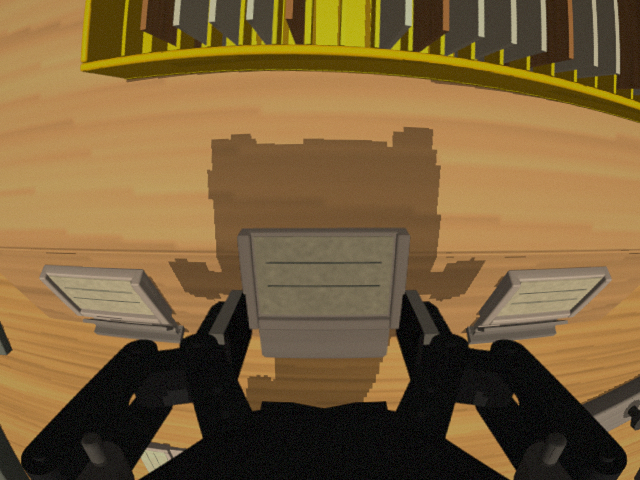

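View pics/s13.png

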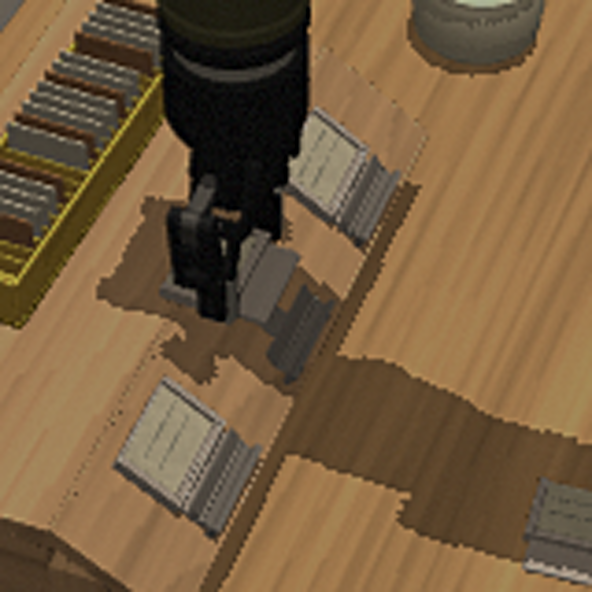

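w13 and s13: the back rests on the shelf's crest (about 20 N along the slope normal), y lined up, tongue above the clip, hardly any tilt yet. I press further.

Call:
{"method": "carry_out", "body": {"targets": [{"dx":0,"dy":0,"dz":-0.45,"yaw":0,"gripper":0.4},{"dx":0,"dy":0,"dz":-0.55,"yaw":0,"gripper":0.4},{"dx":0,"dy":0,"dz":-0.65,"yaw":0,"gripper":0.4},{"dx":0,"dy":0,"dz":-0.75,"yaw":0,"gripper":0.4}]}}

```text
t: 8.18
eef_pos: [666.7, -21.0, 88.2]
tcp_rot: [[1.0, 0.022, -0.002], [0.022, -1.0, 0.004], [-0.002, -0.004, -1.0]]
contact_force: [-9.5, 1.2, 22.0]
opening: 61.8
```

```bash
python3 snap.py w14
```

```text
8.1833 [666.68120515 -20.9956741   88.21087152] [-9.53881299  1.2254638  22.04630663] 61.83428420237921 0.8782647153131069
```

View pics/w14.png

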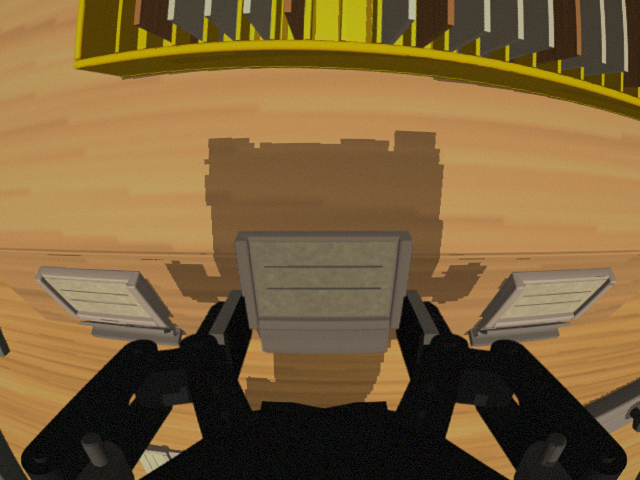

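The holder is now pivoting in the pads: the top edge is nearer the camera, tongue end at row 352, and force steady at about 24 N. I continue.

Call:
{"method": "carry_out", "body": {"targets": [{"dx":0,"dy":0,"dz":-0.5,"yaw":0,"gripper":0.4},{"dx":0,"dy":0,"dz":-0.65,"yaw":0,"gripper":0.4},{"dx":0,"dy":0,"dz":-0.8,"yaw":0,"gripper":0.4},{"dx":0,"dy":0,"dz":-0.9,"yaw":0,"gripper":0.4}]}}

```text
t: 8.57
eef_pos: [666.2, -21.0, 82.5]
tcp_rot: [[1.0, 0.022, -0.002], [0.022, -1.0, 0.004], [-0.002, -0.004, -1.0]]
contact_force: [-11.2, 0.4, 21.8]
opening: 61.7
```

```bash
python3 snap.py w15; python3 - <<'E'
from h import *;import cv2
im=capture("side")[:,:,::-1];cv2.imwrite('pics/s15.png',cv2.resize(im[180:270,270:360],None,fx=6.5,fy=6.5,interpolation=cv2.INTER_CUBIC))
E
```

```text
8.5667 [666.15421858 -20.96889999  82.47341635] [-11.22200202   0.39364856  21.75194791] 61.651597940586136 1.1790786897016814
```

View pics/w15.png

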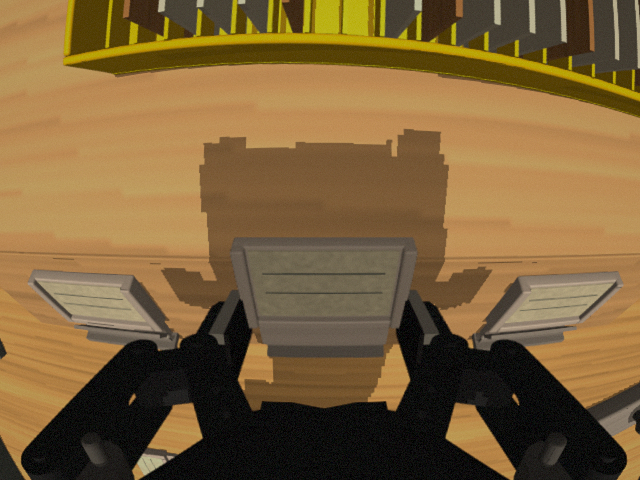

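View pics/s15.png

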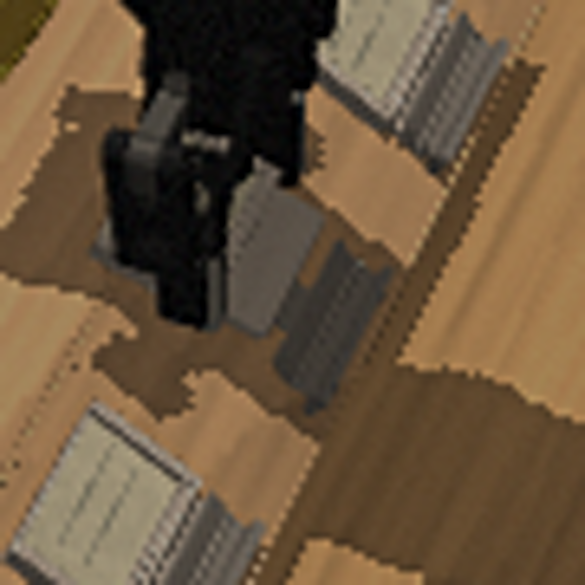

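w15 and s15 show the holder now tilted about 25°, tongue end just above the clip's flare. I press slightly further.

Call:
{"method": "carry_out", "body": {"targets": [{"dx":0,"dy":0,"dz":-0.55,"yaw":0,"gripper":0.4},{"dx":0,"dy":0,"dz":-0.65,"yaw":0,"gripper":0.4},{"dx":0,"dy":0,"dz":-0.75,"yaw":0,"gripper":0.4}]}}

```text
t: 8.92
eef_pos: [666.1, -21.0, 79.3]
tcp_rot: [[1.0, 0.022, -0.001], [0.022, -1.0, 0.003], [-0.001, -0.003, -1.0]]
contact_force: [-12.7, 1.4, 35.2]
opening: 61.5
```

```bash
python3 snap.py w16; python3 - <<'E'
from h import *;import cv2
im=capture("side")[:,:,::-1];cv2.imwrite('pics/s16.png',cv2.resize(im[180:270,270:360],None,fx=6.5,fy=6.5,interpolation=cv2.INTER_CUBIC))
E
```

```text
8.9167 [666.09198978 -20.9973457   79.32060105] [-12.66726779   1.40130174  35.16917869] 61.525804547533895 0.24504492274611867
```

View pics/w16.png

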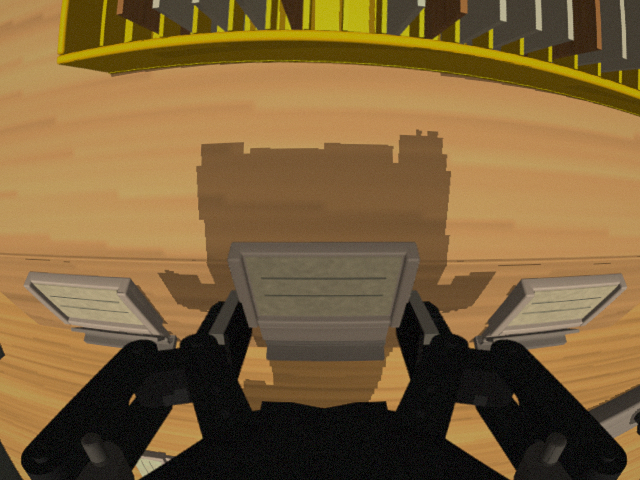

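View pics/s16.png

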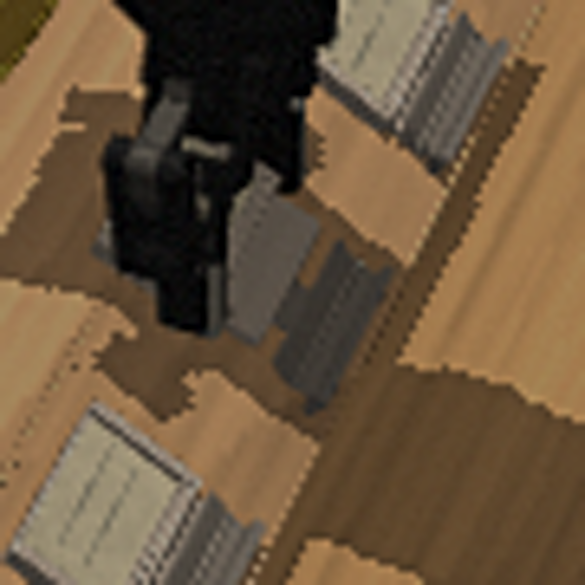

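```bash
python3 - <<'E'
import cv2
a=cv2.imread('pics/w16.png')[230:370,220:430]
cv2.imwrite('pics/c16.png',cv2.resize(cv2.convertScaleAbs(a,alpha=1.8),None,fx=3.8,fy=4,interpolation=cv2.INTER_CUBIC))
E
```

```text
(no output)
```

View pics/c16.png

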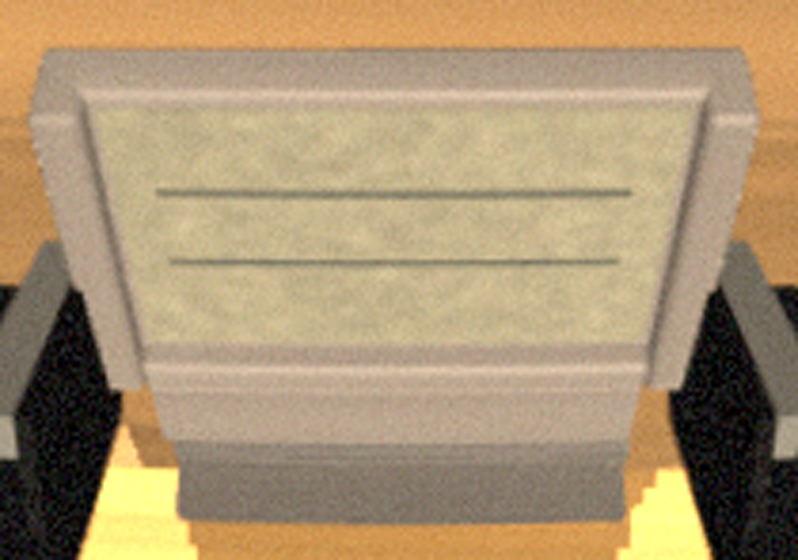

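```bash
python3 - <<'E'
from h import *;import pickle
np.set_printoptions(precision=1,suppress=True)
A=pickle.load(open('w16.pkl','rb'))
def pr(a,b,w,sx=3.8,sy=4,o=(220,230)):
    r=[ray("wrist",(o[0]+p[0]/sx,o[1]+p[1]/sy),A) for p in(a,b)]
    k=w/np.linalg.norm(r[0][1]-r[1][1]);return r[0][0]+k*(r[0][1]+r[1][1])/2
t=pr((35,117),(755,117),64);b=pr((112,388),(683,388),64);e=pr((178,444),(632,444),56)
bt=pr((47,48),(745,48),64)
print(t,b,e,"back top",bt);d=t-b;print(np.linalg.norm(d),np.degrees(np.arctan2(d[2],d[0])));d=t-e;print(np.linalg.norm(d),np.degrees(np.arctan2(d[2],d[0])))
O=np.array([630.3,0,55.2]);u=np.array([.819,0,.574]);n=np.array([-.574,0,.819])
for p in(t,b,e,bt):print((p-O)@u,(p-O)@n)
E
```

```text
[696.9 -20.1 107.9] [658.4 -21.2  88. ] [644.  -22.4  76.7] back top [701.2 -20.1 102.2]
43.28862135447275 27.33861947276862
61.424477356759155 30.568293970327737
84.76546017679642 4.932160309260173
41.8750131777058 10.720698374983693
23.56522552640817 9.70205911540269
84.99334622924293 -2.1924631770039773
```

The tilt is about 30°, with the tongue end 23–24 mm up the slope and a few millimetres off it. The fingertips now touch the slope, so I ease off, open slightly to let it drop flat into the mouth, and look.

Call:
{"method": "carry_out", "body": {"targets": [{"dx":0,"dy":0,"dz":0,"yaw":0,"gripper":0.4},{"dx":0,"dy":0,"dz":0,"yaw":0,"gripper":0.25},{"dx":0,"dy":0,"dz":0,"yaw":0,"gripper":0.2},{"dx":0,"dy":0,"dz":0,"yaw":0,"gripper":0.2},{"dx":0,"dy":0,"dz":0,"yaw":0,"gripper":0.2}]}}

```text
t: 9.43
eef_pos: [665.9, -21.0, 78.8]
tcp_rot: [[1.0, 0.022, -0.002], [0.022, -1.0, 0.003], [-0.002, -0.003, -1.0]]
contact_force: [0.6, -0.7, 0.9]
opening: 68.0
```

```bash
python3 snap.py w17; python3 - <<'E'
from h import *;import cv2
im=capture("side")[:,:,::-1];cv2.imwrite('pics/s17.png',cv2.resize(im[180:270,270:360],None,fx=6.5,fy=6.5,interpolation=cv2.INTER_CUBIC))
E
```

```text
9.4333 [665.87400792 -21.0005935   78.7886132 ] [ 0.56247588 -0.7176978   0.89844726] 67.96742125380479 0.10768499697366231
```

View pics/w17.png

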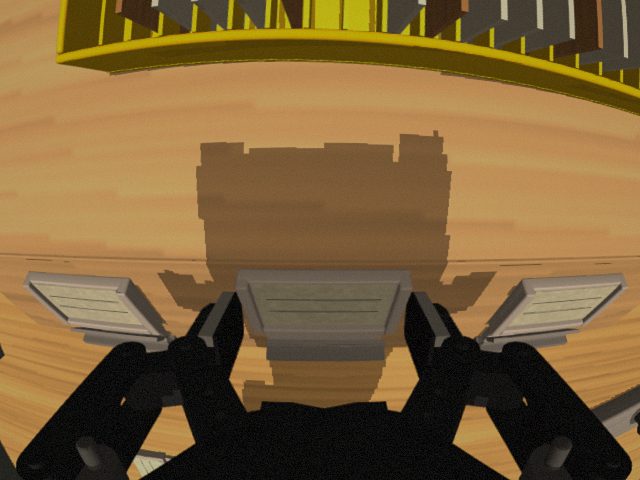

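View pics/s17.png

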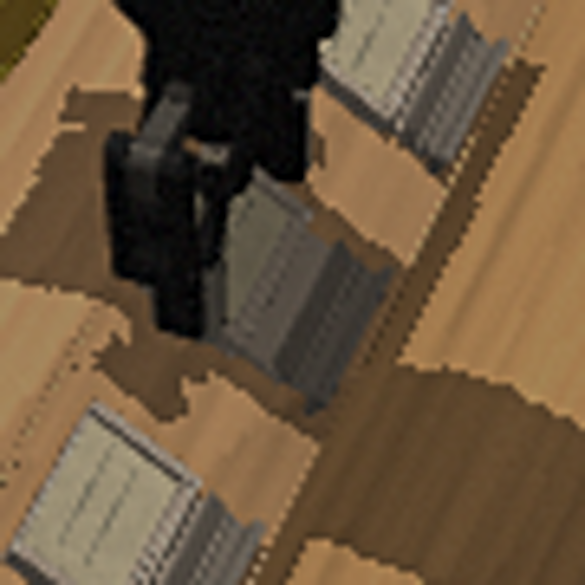

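w17 and s17 show the holder has dropped flat and slid down, so its tongue is now behind the flare in the mouth of the clip. I regrip it there, slightly higher, and check centring.

Call:
{"method": "carry_out", "body": {"targets": [{"dx":0,"dy":0,"dz":0.2,"yaw":0,"gripper":0.2},{"dx":0,"dy":0,"dz":0.2,"yaw":0,"gripper":0.28},{"dx":0,"dy":0,"dz":0.2,"yaw":0,"gripper":0.4},{"dx":0,"dy":0,"dz":0.2,"yaw":0,"gripper":0.4},{"dx":0,"dy":0,"dz":0.2,"yaw":0,"gripper":0.4},{"dx":0,"dy":0,"dz":0.2,"yaw":0,"gripper":0.4}]}}

```text
t: 10.03
eef_pos: [665.8, -21.0, 81.4]
tcp_rot: [[1.0, 0.022, -0.002], [0.022, -1.0, 0.003], [-0.002, -0.003, -1.0]]
contact_force: [-1.4, -0.1, 6.5]
opening: 61.8
```

```bash
python3 snap.py w18; python3 - <<'E'
import cv2
a=cv2.imread('pics/w18.png')[250:380,220:430]
cv2.imwrite('pics/c18.png',cv2.resize(cv2.convertScaleAbs(a,alpha=1.8),None,fx=3.8,fy=4,interpolation=cv2.INTER_CUBIC))
E
```

```text
10.0333 [665.76217676 -21.0275981   81.40875095] [-1.41236582 -0.11119344  6.4583562 ] 61.768844774032694 0.10829521775796415
```

View pics/c18.png

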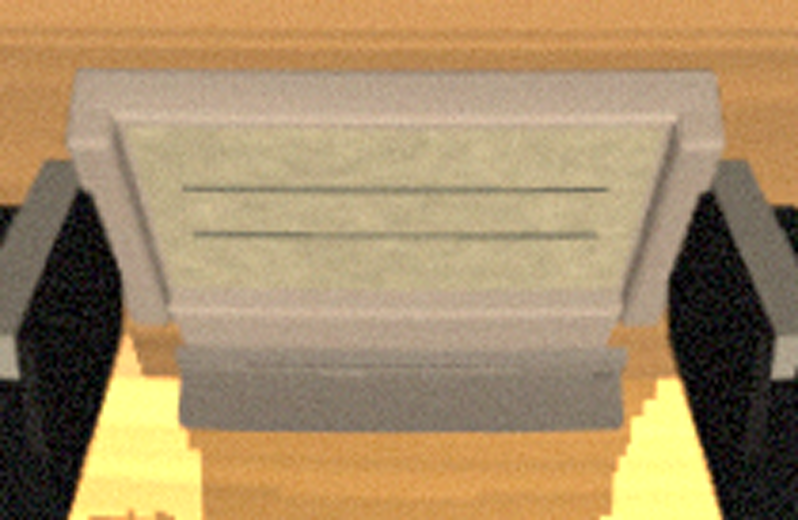

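c18: the tongue is in the mouth and regripped square. Holder centre is column 395, clip centre column 402, so it sits about 1 mm too far left. I shift −1 mm in y and start pushing down the slope in small steps.

Call:
{"method": "carry_out", "body": {"targets": [{"dx":0,"dy":-0.1,"dz":0,"yaw":0,"gripper":0.4},{"dx":0,"dy":-0.1,"dz":0,"yaw":0,"gripper":0.4},{"dx":-0.16,"dy":-0.1,"dz":-0.11,"yaw":0,"gripper":0.4},{"dx":-0.33,"dy":-0.1,"dz":-0.23,"yaw":0,"gripper":0.4},{"dx":-0.49,"dy":-0.1,"dz":-0.34,"yaw":0,"gripper":0.4},{"dx":-0.49,"dy":-0.1,"dz":-0.34,"yaw":0,"gripper":0.4}]}}

```text
t: 10.58
eef_pos: [665.3, -21.5, 81.0]
tcp_rot: [[1.0, 0.022, 0.008], [0.022, -1.0, 0.004], [0.008, -0.004, -1.0]]
contact_force: [3.0, 1.2, 11.2]
opening: 61.4
```

```bash
python3 snap.py w19; python3 - <<'E'
import cv2
a=cv2.imread('pics/w19.png')[250:380,220:430]
cv2.imwrite('pics/c19.png',cv2.resize(cv2.convertScaleAbs(a,alpha=1.8),None,fx=3.8,fy=4,interpolation=cv2.INTER_CUBIC))
E
```

```text
10.5833 [665.32654873 -21.47400916  80.98635225] [ 3.01173957  1.20919985 11.22271595] 61.40057763219764 0.48697636510114856
```

View pics/c19.png

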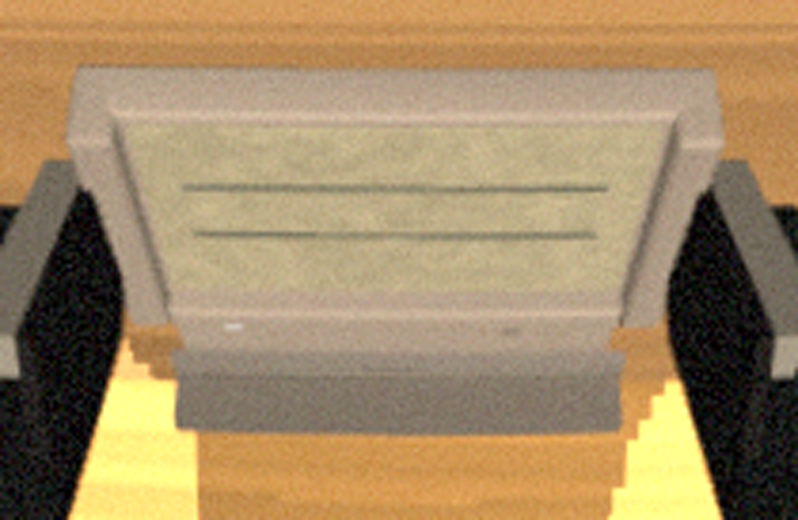

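Call:
{"method": "carry_out", "body": {"targets": [{"dx":-0.6,"dy":-0.1,"dz":-0.35,"yaw":0,"gripper":0.4},{"dx":-0.8,"dy":-0.1,"dz":-0.45,"yaw":0,"gripper":0.4},{"dx":-1.0,"dy":-0.1,"dz":-0.55,"yaw":0,"gripper":0.4},{"dx":-1.0,"dy":-0.1,"dz":-0.55,"yaw":0,"gripper":0.4}]}}

```text
t: 10.97
eef_pos: [658.3, -22.5, 76.6]
tcp_rot: [[1.0, 0.022, 0.015], [0.022, -1.0, 0.004], [0.015, -0.004, -1.0]]
contact_force: [5.5, 0.3, 4.7]
opening: 61.3
```

```bash
python3 snap.py w20; python3 - <<'E'
import cv2
a=cv2.imread('pics/w20.png')[250:380,220:430]
cv2.imwrite('pics/c20.png',cv2.resize(cv2.convertScaleAbs(a,alpha=1.8),None,fx=3.8,fy=4,interpolation=cv2.INTER_CUBIC))
E
```

```text
10.9667 [658.29451029 -22.50162341  76.63797049] [5.45630038 0.2588702  4.71627948] 61.2992949709074 0.6447752530152437
```

View pics/c20.png

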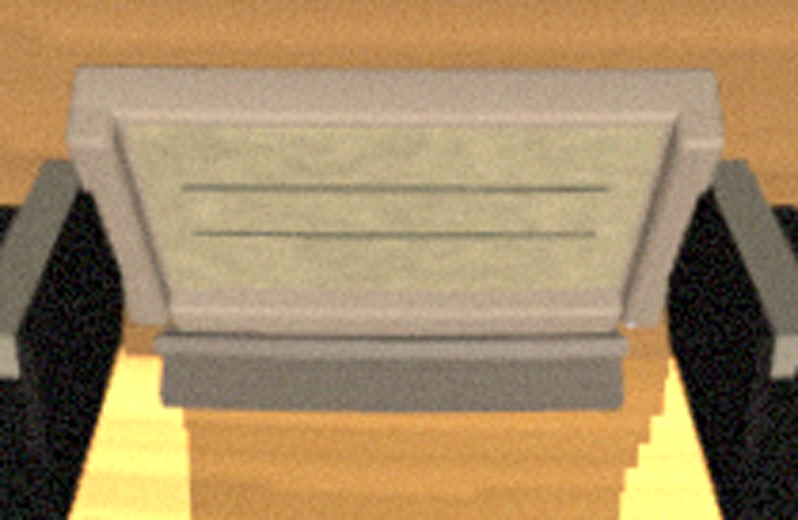

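c20: it snapped past the bead (8 mm along the slope). The lip edge is now just under the frame, lip centre column 392 against holder 394. Now I press it home to about 15 N.

Call:
{"method": "carry_out", "body": {"targets": [{"dx":-0.6,"dy":0,"dz":-0.4,"yaw":0,"gripper":0.4},{"dx":-0.8,"dy":0,"dz":-0.55,"yaw":0,"gripper":0.4},{"dx":-1.0,"dy":0,"dz":-0.65,"yaw":0,"gripper":0.4},{"dx":-1.0,"dy":0,"dz":-0.65,"yaw":0,"gripper":0.4}]}}

```text
t: 11.35
eef_pos: [658.7, -22.5, 76.0]
tcp_rot: [[0.999, 0.022, 0.037], [0.022, -1.0, 0.004], [0.037, -0.004, -0.999]]
contact_force: [8.7, 0.3, 20.8]
opening: 61.4
```

```bash
python3 snap.py w21; python3 - <<'E'
import cv2
a=cv2.imread('pics/w21.png')[250:380,220:430]
cv2.imwrite('pics/c21.png',cv2.resize(cv2.convertScaleAbs(a,alpha=1.8),None,fx=3.8,fy=4,interpolation=cv2.INTER_CUBIC))
E
```

```text
11.35 [658.72213907 -22.46328474  75.98373777] [ 8.69362161  0.25165971 20.84613363] 61.368535343148416 0.44663123189313475
```

View pics/c21.png

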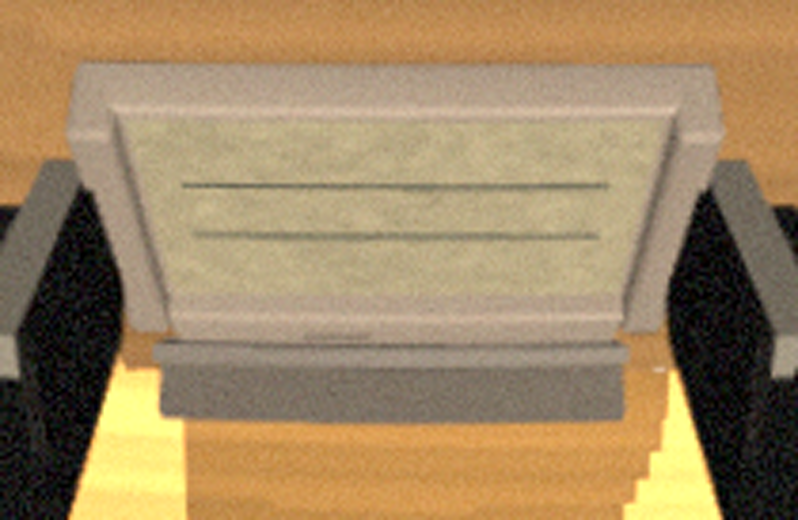

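Motion has stopped, with the force climbing to about 19 N along the slope. I check that it is really home by comparing against the filled clips.

```bash
python3 - <<'E'
from h import *;import cv2,pickle
im=capture("side")[:,:,::-1];cv2.imwrite('pics/s21f.png',im);cv2.imwrite('pics/s21.png',cv2.resize(im[160:300,260:360],None,fx=4.2,fy=4.2,interpolation=cv2.INTER_CUBIC))
np.set_printoptions(precision=1,suppress=True)
A=pickle.load(open('w21.pkl','rb'))
def pr(a,b,w,sx=3.8,sy=4,o=(220,250)):
    r=[ray("wrist",(o[0]+p[0]/sx,o[1]+p[1]/sy),A) for p in(a,b)]
    k=w/np.linalg.norm(r[0][1]-r[1][1]);return r[0][0]+k*(r[0][1]+r[1][1])/2
O=np.array([630.3,0,55.2]);u=np.array([.819,0,.574]);n=np.array([-.574,0,.819])
for nm,q in dict(topfront=((68,135),(722,135),64),topback=((80,64),(715,64),64),botfront=((130,330),(662,330),64),lip=((155,345),(628,345),58),led=((160,417),(622,417),62)).items():
    p=pr(*q);print(nm,p,(p-O)@u,(p-O)@n)
E
```

```text
topfront [675.7 -21.8  96.4] 60.793797572196155 7.657879372936025
topback [680.5 -22.   90.2] 61.264866311213375 -0.14222489685630796
botfront [642.7 -22.7  75. ] 21.575390186268837 9.103709360827851
lip [639.4 -22.2  72.5] 17.37798466533217 8.983478192958055
led [622.6 -22.4  62.4] -2.129965422882252 10.334467630615565
```

View pics/s21.png

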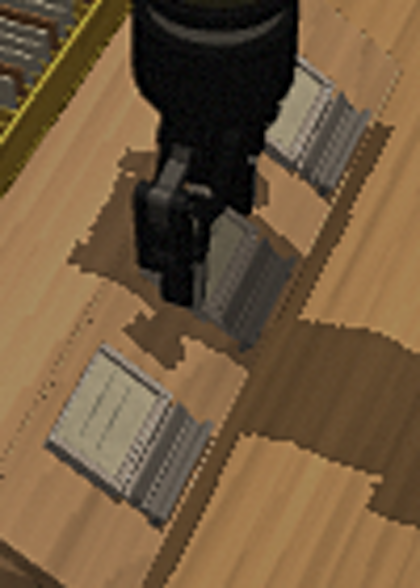

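View pics/w21.png

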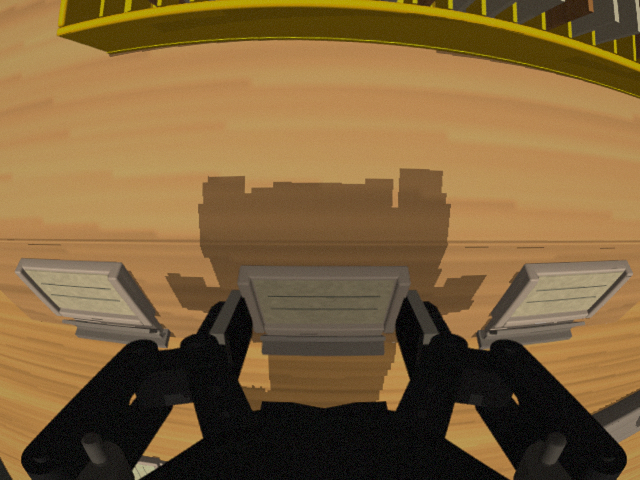

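```bash
python3 - <<'E'
import cv2,numpy as np
w=cv2.imread('pics/w21.png')
a=[cv2.resize(cv2.convertScaleAbs(w[245:355,x:x+170],alpha=1.5),None,fx=4.7,fy=2.7*1,interpolation=cv2.INTER_CUBIC) for x in(10,470)]
cv2.imwrite('pics/c22.png',np.vstack(a))
E
```

```text
(no output)
```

View pics/c22.png

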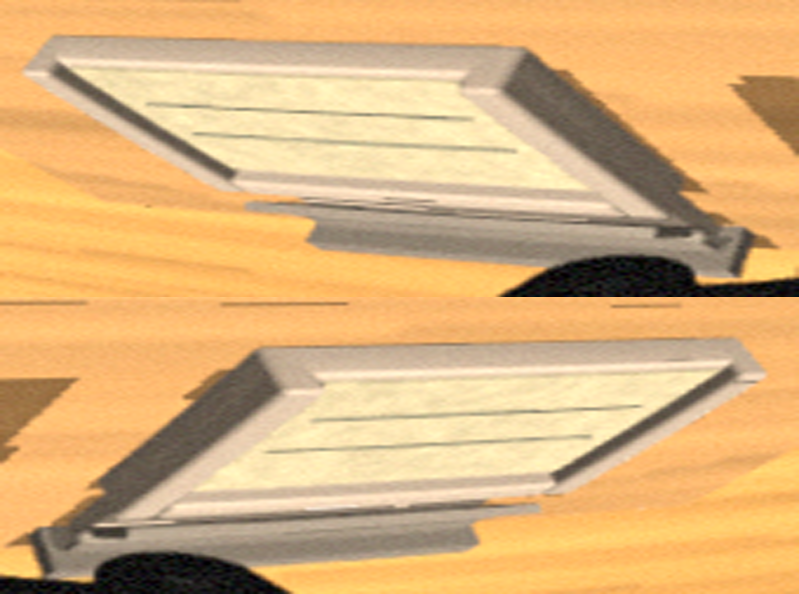

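```bash
python3 - <<'E'
from h import *;import pickle
np.set_printoptions(precision=1,suppress=True)
A=pickle.load(open('w21.pkl','rb'))
th=np.radians(1.2);c,s=np.cos(th),np.sin(th)
Rz=np.array([[c,-s,0],[s,c,0],[0,0,1]])
O=np.array([630.3,-22.2,55.2]);u=Rz@[.8192,0,.5736];n=Rz@[-.5736,0,.8192];v=Rz@[0,1,0]
def on(px,h):
    o,d=ray("wrist",px,A);t=(h-(o-O)@n)/(d@n);p=o+t*d-O;return np.array([p@u,p@v])
L=lambda p:(10+p[0]/4.7,245+p[1]/2.7);R=lambda p:(470+p[0]/4.7,245+(p[1]-297)/2.7);M=lambda p:(220+p[0]/3.8,250+p[1]/4)
for nm,px in dict(Lr=L((490,92)),Ll=L((25,72)),Rl=R((285,392)),Rr=R((760,377)),Ml=M((68,135)),Mr=M((722,135))).items(): print("top",nm,on(px,9))
for nm,px in dict(Ll=L((148,103)),Lr=L((473,119)),Rl=R((313,420)),Rr=R((640,406)),Ml=M((182,185)),Mr=M((608,186))).items(): print("line1",nm,on(px,6))
for nm,px in dict(Ll=L((192,133)),Lr=L((517,151)),Rl=R((267,451)),Rr=R((592,437)),Ml=M((192,235)),Mr=M((598,237))).items(): print("line2",nm,on(px,6))
E
```

```text
top Lr [62.7 83.9]
top Ll [ 63.3 145. ]
top Rl [ 62.7 -83.4]
top Rr [  61.9 -146.2]
top Ml [62.7 30.9]
top Mr [ 63. -32.]
line1 Ll [ 50.  137.8]
line1 Lr [49.6 93.8]
line1 Rl [ 49.2 -94.6]
line1 Rr [  49.1 -139.1]
line1 Ml [49.2 21.6]
line1 Mr [ 49.2 -22.8]
line2 Ll [ 39.7 138.6]
line2 Lr [39.4 93.8]
line2 Rl [ 39.3 -94.3]
line2 Rr [  38.5 -139.6]
line2 Ml [38.9 21.8]
line2 Mr [ 38.7 -23. ]
```

Home confirmed: the printed lines and top edge of this holder lie at the same distance up the slope as on both filled clips (49.2 / 38.8 mm against 49.5 / 39.2 mm) and in the same plane. It is centred to about 0.1 mm. I trim the press to mid-range and hold to see that it is steady.

Call:
{"method": "carry_out", "body": {"targets": [{"dx":-1.0,"dy":0,"dz":-0.5,"yaw":0,"gripper":0.4},{"dx":-1.0,"dy":0,"dz":-0.45,"yaw":0,"gripper":0.4},{"dx":-1.0,"dy":0,"dz":-0.45,"yaw":0,"gripper":0.4},{"dx":-1.0,"dy":0,"dz":-0.45,"yaw":0,"gripper":0.4},{"dx":-1.0,"dy":0,"dz":-0.45,"yaw":0,"gripper":0.4},{"dx":-1.0,"dy":0,"dz":-0.45,"yaw":0,"gripper":0.4}]}}

```text
t: 11.95
eef_pos: [658.7, -22.4, 76.2]
tcp_rot: [[0.998, 0.022, 0.058], [0.021, -1.0, 0.005], [0.058, -0.004, -0.998]]
contact_force: [10.8, 0.6, 14.5]
opening: 61.3
```

```bash
python3 snap.py w23; python3 - <<'E'
import cv2
from bench import status
a=cv2.imread('pics/w23.png')[250:380,220:430]
cv2.imwrite('pics/c23.png',cv2.resize(cv2.convertScaleAbs(a,alpha=1.8),None,fx=3.8,fy=4,interpolation=cv2.INTER_CUBIC))
f=status.state()["contact_force"];print(f,f[0]*.819+f[2]*.574,-f[0]*.574+f[2]*.819)
E
```

```text
11.95 [658.71677823 -22.42924817  76.21378484] [10.82776051  0.58515752 14.50512166] 61.29843309932905 0.13806302961972303
[11.08972109  0.09905162 14.63429331] 17.482565926982765 5.6199863154408165
```

View pics/c23.png

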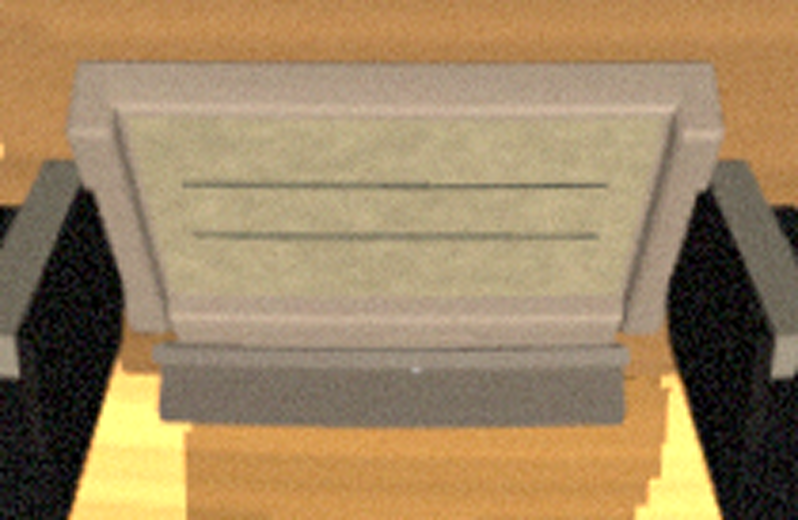

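c23 shows the frame tight above the lip, square and centred. The force is steady at about 17.5 N along the slope, the pads are gripping, and the joints are still. I hand in.

```bash
python3 - <<'E'
from bench import order,status
print(order.close_job());s=status.state();print(s["t"],s["contact_force"],s["opening"])
E
```

```text
the job is handed in; nothing more can be done
None
the job is handed in; nothing more can be done
```

The label holder is home in the empty (middle) clip, and the gripper is still holding it there under a firm press, ready for you to drive the screw. I picked the rightmost of the three loose holders and tilted it in the pads against the shelf's crest. I then let it drop flat into the clip's mouth, regripped it and pushed it past the bead onto the ledge. I handed the job in after about 12 s.

**Last checks:**
- **Home:** its card lines and top edge sit within about 0.5 mm of those on the two filled clips, in the same plane.
- **Centred:** it is within about 0.1 mm of midway between the filled clips.
- **Press:** it was steady at about 17.5 N along the slope, with the joints still, just before I handed in. I could not read the force again after that.
- **Bystanders:** I never moved the gripper near the tray, cutter, weight or jar, but I did not measure their positions again at the end.

**What went wrong or disagreed:**
- My first grip sat too high on the rims, and raising it to regrip made the pads ride up on top of them. I opened and closed again lower.
- The gripper reads about 61.5 mm on the 64 mm holder.
- Holding the push has tilted the tool about 3° from vertical.

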